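Dispense a spool and load the spool saddle

ROBOT

A 6-joint arm with a two-finger parallel gripper is mounted at the origin on the work surface; the furniture and walls round the work are solid. World frame = base frame: x ahead of the robot, y to its left, z up, the work surface at z = 0. Lengths are in m, angles in degrees, forces in N, time in s.
With the tool pointing down it reaches from about 0.4 to 0.825 m from the base axis. Payload 7 kg.
Tool frame: the origin (TCP) lies between the finger pads; the fingertips stand 11 mm ahead of it and the grasp point (between the pads) lies 8 mm behind it (r.tcp_to_tips is the distance from the TCP to the fingertips, in m); x points along the fingers, y is the direction in which the jaws open and shut, and the axes are right-handed (so a half turn about x gives the same grasp; the last joint's range is limited). The gripper opens to 88 mm and grips with 3 to 60 N. Pads are 19 mm wide; open, the fingers measure 130 mm over their backs; the gripper's body (78 mm by 193 mm) begins 47 mm behind the grasp point.
Start: joints at [-47.664, 20.546, 0.682, 0, -70.136, -16.507], TCP at [0.294, -0.608, 0.238] pointing down, gripper open.
Joint ranges: [-176.03, 176.03], [-82.01, 121.73], [-58.28, 71.71], [-173.87, 95.51], [-174.79, -0.11], [-173.66, 173.66]. Speed limits (degrees/s): [136.94, 136.94, 172.46, 180, 180, 180].

INTERFACE

Orientations are given as [roll, pitch, yaw] about the fixed x, y, z axes, in that order (R = Rz(yaw) Ry(pitch) Rx(roll)).
In Python, from plant import r gives the robot as it stands.
- The arm moves only by the tool arm_command, never from a script. Its argument "plan" is a list of rows, each an object of numbers: "dx", "dy", "dz": the shift along the tool's x, y, z each as a share of 0.02 m, from -1 to 1; "wx", "wy", "wz": the turn, a rotation vector about the tool's x, y, z each as a share of 0.08 rad, from -1 to 1. In form: [{"dx": .., "dy": .., "dz": .., "wx": .., "wy": .., "wz": ..}, ...]. A call has 1 to 20 rows; each row shifts and turns the pose as measured when the row begins, along the tool's axes as they then stand; what a row does not reach is not made up. A row lasts 1/12 s, in which the tool goes at most 41.7 mm and 7.16 degrees, less where a joint would pass 70% of its speed; a pose out of reach is approached as far as the arm can. A call with a number of a shift or a turn outside -1 to 1 is refused whole. A call with a gripper value outside its range is refused whole. "fingers" is the closure, from -1 (fully open) to 1 (shut), so that 0 is half open, set as the call begins (left out, the last holds). The fingers move at their own pace and stop on an object; "force" is the grip in N (left out, the last holds). Time passes only in rows, so rows that do not move let the fingers close. It gives the time, the measured TCP pose, the force and the opening at its end, in the units of the state.
- r.get_state(): the state, without advancing time (a new reading comes with each control period).
- r.capture(name): name is "scene" or "side" or "wrist"; returns (picture, depth): 420x560x3 uint8, red, green, blue; 420x560 float32, m along the optical axis (not along the pixel's ray), 0 where there is no reading.
- r.camera_model(name): a dict with "vertical_fov" (degrees; the focal length in pixels is half the picture's height over the tangent of half this angle, whatever the lens; pixels are square), "cx", "cy" (the principal point, pixels), "R" (3x3) and "t" (3): a world point X has camera coordinates R X + t. Camera axes: x right, y down, z forward; pixel columns grow to the right and rows downward; lengths in m; the calibration is good to about 2 mm. A picture is of the moment at which its call begins: read the wrist's pose just before it. camera_model takes no time and is no camera call; for the wrist camera it gives the pose at the moment of the call.
- r.close_job(): hands the job in, once; it reports no verdict.
Trained networks look in the newest picture that a camera, given by its name, has taken for a name from the list of things; names that differ only in an ending like _2 or _b are one class to them, and where a whole thing is asked for, a point or a joint stands for the part that bears it (a point fixed in the world has none). Each returns a list of dicts, best first, with "score" (0 to 1); they miss things now and then, are a little off and sometimes report something else, mostly with a low value. They report only what shows in the picture. A call takes as long as a camera call. They do not tell look-alikes from the thing itself.
- r.cut_out(camera, query): "mask" (420x560 bool, what is visible of it) and "bbox" ([left, top, width, height] in pixels, round what is visible of it).
- r.spot_point(camera, query): "centre" ([column, row] in pixels: a listed point, or the origin of a listed thing).
The state is a dict: "time_s": time; "joints": joint angles; "qd": joint speeds; "joint_torque": joint torques, N m; "tcp_pos": TCP position; "eef_rot": TCP orientation; "contact_force": force on the tool from outside, world axes, zero at the start; "moment": the same for the moment, N m; "gripper_width": finger opening in m.
Only numpy, scipy, OpenCV 4.12 (cv2) and the standard library are available. Lean on these libraries where they do the work, as an engineer would, in place of code of your own. Each camera call takes 0.05 s, during which the arm holds its last target.

TASK

Push the red plunger of the spool feeder, under its blue guard, fully in so that one spool of thread rolls down into the pick-up tray, and let the plunger spring back out. Then take that spool from the tray and lay it on its side in the wooden saddle, squarely in the trough, and let go. Leave the other spool waiting in the feeder and do not disturb the jar, the bottle and the tin that stand around.

Things in the scene. Friction and masses are not known exactly. Their poses are not given: they have to be found in the camera images.
- feeder: Fixed sloping spool feeder, 142 mm high. Origin on the table, centre of its main base plate (100 mm in x, 262 mm in y); z up. The blue plunger part adds to it at the +y end, 90 mm wide, out to y = +200 mm. Its wooden ramp falls 15 degrees towards -y, to an open tray. Two spools lie on it, axes along the feeder's x, under a fixed clear cover (top 110 to 140 mm high).
- plunger_cap (a point): Centre of the red plunger cap's face (22 mm across), at feeder [0, 162, 85] mm when out; moves with it. Its z axis points out of the cap, 35 degrees from vertical towards feeder +y; push along -z. A fixed visor, 72 mm wide in x, 50 to 54 mm above this point and reaching 10 mm past it to +y, bars a vertical tool: come along the axis, fingers shut, closing line along feeder x.
- plunger (a joint): Travel of the plunger into its housing, m: 0 out, 0.014 fully in (hard stop). Spring force 4 N at first, 8 N fully in. Only the full stroke sinks the steel stop bar in front of the first spool; meanwhile a second bar holds back the second spool. Keep it in for about 0.8 s while the spool rolls down. The cap stands 28 mm out of its housing.
- tray_place (a point): Fixed point of the feeder: where the middle of a spool lies in the pick-up tray, 61 mm above the table (21 mm above the tray's floor), spool axis along the feeder's x. 5 mm high lips run along the tray 32 to 36 mm either side of this point; above them the spool's ends are free. The clear cover begins 75 mm from here.
- waiting_place (a point): Fixed point of the feeder: where the middle of the spool next in line lies against the stop bar. When the plunger comes out, the second spool rolls 42 mm down to here.
- first_spool: Red thread spool with pale wooden end discs, 42 mm diameter, 60 mm long, 60 g, the lower one in the feeder at the start: the one that is dispensed. Origin in the centre of one end disc's outer face, its z axis runs along the spool to the other end.
- first_spool_middle (a point): Middle of the first spool, on its axis (30 mm from either end). The spool can be taken by its two end faces (60 mm apart).
- second_spool: Like the first spool, behind it in the feeder; it must stay in the feeder.
- second_spool_middle (a point): Middle of the second spool.
- saddle: Fixed wooden saddle, base 66 x 70 mm, 10 mm thick, with a V-shaped trough (90 degrees) along its x, 64 mm long, sides up to 34 mm above the table. Origin at the centre of the underside; z up.
- saddle_seat (a point): Where the middle of the spool lies when seated in the saddle, 46 mm above the table; the spool's axis then lies along the saddle's x, either way round. The trough has no stops at its ends.
- tack_jar: Loose glass jar with a golden lid, 54 mm diameter, 74 mm high; origin at the centre of its underside. Leave alone.
- dye_bottle: Loose small tan bottle with a black cap, 36 mm diameter, 66 mm high; origin at the centre of its underside. Leave alone.
- wax_pot: Loose green tin with a black cap, 62 mm diameter, 52 mm high; origin at the centre of its underside. Leave alone.
Things that resemble listed ones, but are neither listed nor needed, are in the scene too. What is meant by the saddle is not orange, and is the larger of those in its own colour.

How it is judged (in metres and radians):
On the way, in this order (a step that is already met when the one before it is completed fails the run):
1. the plunger is pushed fully in (at least 12.5 of 14 mm) (value of joint plunger above 0.0125 m), for 0.2 s.
2. the first spool lies in the pick-up tray, the plunger is out again and the second spool has moved up to the waiting place (distance between first_spool_middle and tray_place below 0.012 m and value of joint plunger below 0.0015 m and distance between second_spool_middle and waiting_place below 0.012 m), for 0.2 s.
At the end, for the whole second after the job is handed in: The first spool lies at rest in the saddle's trough: its middle within 10 mm of the seat along the trough, 5 mm across it and 4 mm in height, its axis within 7 degrees of the trough; the second spool lies within 12 mm of the waiting place in the feeder; the plunger is out (under 1.5 mm) (x of first_spool_middle in the frame of saddle_seat between -0.01 and 0.01 m and y of first_spool_middle in the frame of saddle_seat between -0.005 and 0.005 m and z of first_spool_middle in the frame of saddle_seat between -0.004 and 0.004 m and angle between the z axis of first_spool and the x axis of saddle, either way round below 0.12 rad and linear speed of first_spool below 0.02 m/s and distance between second_spool_middle and waiting_place below 0.012 m and value of joint plunger below 0.0015 m); the robot touches nothing.
It fails at once if the jar, the bottle or the tin is moved by more than 20 mm (distance of any of tack_jar, dye_bottle, wax_pot from where it was at the start of the episode above 0.02 m).
It fails at once if the second spool leaves the feeder's queue for the tray (distance between second_spool_middle and tray_place below 0.06 m).
It also fails if it takes over 58 s, if anything falls off the work surface, if the arm or the gripper's body presses on something with over 40 N, if the wrist force passes 120 N, or if a joint passes its speed limit or range.

## Working session

There is one attempt and no reset: what is moved stays moved. The work goes in short steps, Python scripts to look and compute and a tool call to move; the robot and the scene stay as the last step left them, time stands still between calls to the robot, and variables do not carry over. Pictures are saved under pics/ and viewed, and the job is handed in when it is done.

Besides the shell and the picture viewer there is one more tool, called as name([rows], argument=value, ...), one row to a line, values as JSON. arm_command: Moves the arm, as the interface text tells. Shift numbers are shares of 0.02 m and turn numbers shares of 0.08 rad, none past 1 either way. Its arguments: {"type":"object","properties":{"plan":{"type":"array","items":{"type":"object","properties":{"dx":{"type":"number"},"dy":{"type":"number"},"dz":{"type":"number"},"wx":{"type":"number"},"wy":{"type":"number"},"wz":{"type":"number"}}}},"fingers":{"type":"number"},"force":{"type":"number"}},"required":["plan"]}

```bash
ls; mkdir -p pics; cat > h.py <<'E'
import numpy as np, cv2
from plant import r
from scipy.spatial.transform import Rotation as Ro
def cap(n,f=None):
    m=r.camera_model(n); p,d=r.capture(n)
    if f: cv2.imwrite('pics/'+f+'.png',p[:,:,::-1])
    return p,d,m
def world(m,u,v,z,H=420):
    f=H/2/np.tan(np.radians(m['vertical_fov'])/2)
    c=np.stack([(np.asarray(u)-m['cx'])*z/f,(np.asarray(v)-m['cy'])*z/f,np.asarray(z)],-1)
    return (c-np.array(m['t']))@np.array(m['R'])
def proj(m,X,H=420):
    f=H/2/np.tan(np.radians(m['vertical_fov'])/2)
    c=np.array(m['R'])@np.asarray(X)+m['t']
    return [m['cx']+f*c[0]/c[2],m['cy']+f*c[1]/c[2]]
E
python3 - <<'E'
from h import *
print(r.get_state())
for n in ['scene','side','wrist']:
    p,d,m=cap(n,n+'0'); print(n,m)
    np.savez(f'pics/{n}0.npz',p=p,d=d,**m)
E
```

```text
pics
{'time_s': 0.0, 'joints': array([-4.76641259e+01,  2.05912792e+01,  6.32551542e-01, -2.07516243e-02,
       -7.01356581e+01, -1.65077988e+01]), 'qd': array([ 0.00494076, -0.05769107,  0.1243553 , -0.01880401, -0.02777272,
       -0.00347791]), 'joint_torque': array([ 9.60592624e-04, -5.82714808e+01,  2.93067062e+01,  6.99717969e+00,
        7.08267806e-03, -1.63276868e-04]), 'tcp_pos': array([ 0.29385501, -0.60714222,  0.23661316]), 'eef_rot': array([ 94.83185529,  89.90361875, 120.6528633 ]), 'contact_force': array([ 0.16695975, -0.87614196, -0.52344376]), 'moment': array([ 0.0051611 , -0.0562523 ,  0.02498403]), 'gripper_width': 0.08766734117370258}
scene {'vertical_fov': 51.899043770960674, 'cx': 283.76595085887, 'cy': 208.52990132170197, 'R': array([[ 0.57421554, -0.8183137 ,  0.02528246],
       [-0.3083215 , -0.24475221, -0.91925742],
       [ 0.75842888,  0.52005677, -0.39284423]]), 't': array([-0.33414816,  0.27379464,  0.9173889 ])}
side {'vertical_fov': 51.73887977197525, 'cx': 273.957635739869, 'cy': 218.57634372048528, 'R': array([[ 0.93432194, -0.35619777, -0.01287083],
       [-0.24807111, -0.62392343, -0.74106699],
       [ 0.255936  ,  0.69558803, -0.67130773]]), 't': array([-0.52106622,  0.18242488,  1.26164202])}
wrist {'vertical_fov': 59.970214599391134, 'cx': 276.1252912814962, 'cy': 211.2920204626728, 'R': array([[-0.43508082,  0.90039014,  0.00150728],
       [ 0.87123685,  0.42056983,  0.25311532],
       [ 0.22726862,  0.11143882, -0.96743494]]), 't': array([ 0.67429319, -0.03222651,  0.38988882])}
```

View pics/scene0.png

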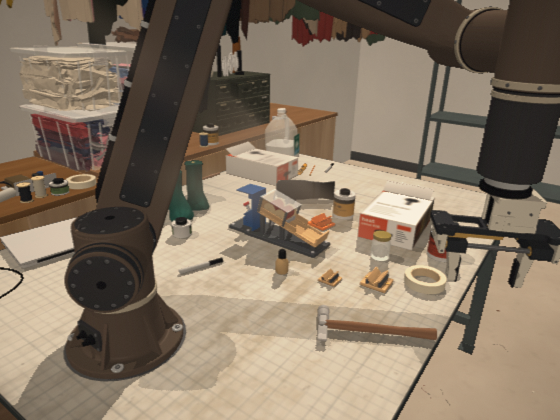

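View pics/side0.png

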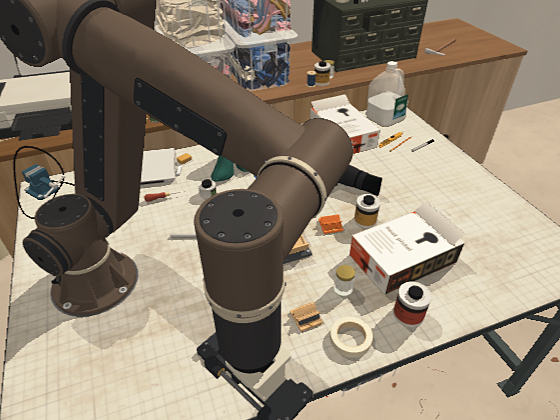

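View pics/wrist0.png

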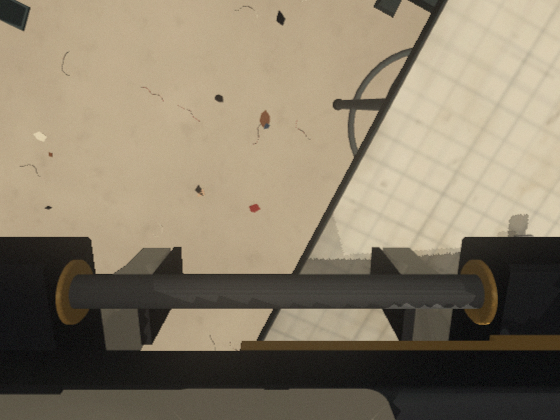

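The scene view shows the feeder at about (280,220), with the blue plunger end at (250,205) and the tray at (310,235). The large tan saddle is at (377,280), with a small lookalike at (330,278) and an orange one at (320,222). The bottle is at (282,262) and the jar at (381,248).

```bash
python3 - <<'E'
from h import *
for n in ['scene','side']:
    p,d,m=cap(n)
    for q in ['feeder','plunger_cap','tray_place','waiting_place','first_spool_middle','second_spool_middle','saddle','saddle_seat','tack_jar','dye_bottle','wax_pot']:
        for o in r.spot_point(n,q)[:3]:
            u,v=o['centre']; ui,vi=int(round(u)),int(round(v))
            z=d[vi,ui] if 0<=ui<560 and 0<=vi<420 else 0
            print(n,q,round(o['score'],2),np.round([u,v],1),np.round(world(m,u,v,z),3))
for n,c in (('scene',(210,160,450,310)),('side',(260,180,420,360))):
    p=np.load(f'pics/{n}0.npz')['p'][c[1]:c[3],c[0]:c[2]]
    s=min(800/p.shape[1],600/p.shape[0]); cv2.imwrite(f'pics/{n}0z.png',cv2.resize(p[:,:,::-1],None,fx=s,fy=s,interpolation=cv2.INTER_CUBIC))
E
```

```text
scene feeder 0.88 [286.5 238. ] [ 0.569 -0.019  0.013]
scene plunger_cap 0.56 [240.6 201.9] [0.728 0.301 0.001]
scene tray_place 0.77 [316.5 228.4] [ 0.712 -0.042 -0.002]
scene waiting_place 0.56 [284.6 209.6] [ 0.546 -0.025  0.118]
scene first_spool_middle 0.45 [286.6 211.8] [ 0.544 -0.033  0.114]
scene saddle 0.63 [321.6 223.9] [ 0.722 -0.054  0.015]
scene saddle 0.57 [376.9 281.9] [ 0.486 -0.354  0.027]
scene saddle 0.5 [330.  283.3] [ 0.438 -0.247  0.006]
scene saddle_seat 0.77 [377.1 269.1] [ 0.549 -0.327  0.025]
scene saddle_seat 0.67 [318.2 210.1] [ 0.852  0.035 -0.003]
scene saddle_seat 0.5 [331.9 271.8] [ 0.479 -0.229  0.014]
scene tack_jar 0.66 [378.6 255.5] [ 0.631 -0.296  0.019]
scene tack_jar 0.42 [184.2 233.6] [0.398 0.25  0.013]
scene dye_bottle 0.63 [281.3 269.9] [ 0.405 -0.116  0.013]
scene dye_bottle 0.52 [284.7 215.7] [ 0.541 -0.029  0.101]
scene wax_pot 0.56 [181.8 232. ] [0.39  0.251 0.021]
side tray_place 0.85 [295.4 241.6] [ 0.588 -0.104  0.043]
side saddle 0.97 [308.5 322. ] [ 0.517 -0.361  0.01 ]
side saddle 0.66 [328.9 225.6] [ 0.726 -0.055  0.019]
side saddle_seat 0.84 [331.8 218.5] [ 0.749 -0.031  0.022]
side saddle_seat 0.77 [302.7 303.4] [ 0.53  -0.294  0.001]
side tack_jar 0.76 [341.2 290.2] [ 0.64  -0.307  0.024]
side wax_pot 0.7 [207.3 193.2] [0.402 0.248 0.023]
```

View pics/scene0z.png

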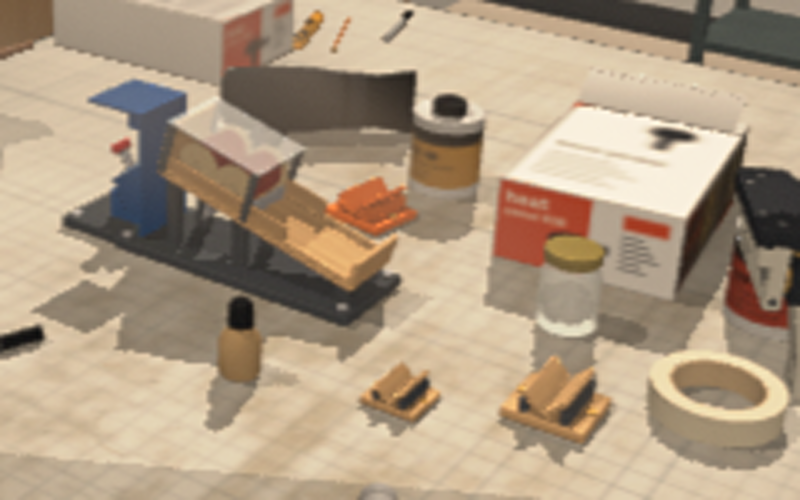

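View pics/side0z.png

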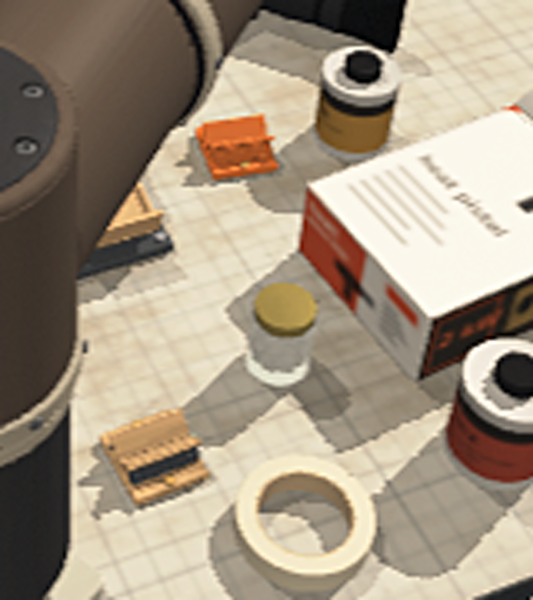

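```bash
python3 - <<'E'
from h import *
z=np.load('pics/scene0.npz'); p=z['p'];d=z['d'];m={k:z[k] for k in ['R','t','cx','cy','vertical_fov']}
vv,uu=np.mgrid[:420,:560]
W=world(m,uu,vv,d)
roi=np.zeros(d.shape,bool); roi[170:260,215:345]=1
hsv=cv2.cvtColor(p,cv2.COLOR_RGB2HSV)
blue=roi&(hsv[...,0]>105)&(hsv[...,0]<125)&(hsv[...,1]>120)
P=W[blue]; print('blue',len(P))
for lo,hi in((0.0,.09),(.125,.16)):
    s=P[(P[:,2]>lo)&(P[:,2]<hi)]; print(lo,np.median(s,0).round(3), s.min(0).round(3),s.max(0).round(3))
s=P[(P[:,2]>.128)&(P[:,2]<.15)][:,:2].astype(np.float32); print('visor',cv2.minAreaRect(s))
dark=roi&(hsv[...,2]<75)&(W[...,2]>.003)&(W[...,2]<.03)
s=W[dark]; s=s[(abs(s[:,0]-.57)<.25)&(abs(s[:,1])<.25)]
print('dark',len(s),np.median(s,0)); 
print(cv2.minAreaRect(s[:,:2].astype(np.float32)))
big=np.zeros((600,600),np.uint8)
for a in s: big[int((a[0]-.3)*1000)%600,int((a[1]+.3)*1000)%600]=255
cv2.imwrite('pics/base.png',big)
# red cap
red=roi&((hsv[...,0]<8)|(hsv[...,0]>172))&(hsv[...,1]>120); red[:,260:]=0
print('cap',W[red].round(3)[:12])
# wood feeder
wood=roi&(hsv[...,0]<20)&(hsv[...,0]>9)&(hsv[...,1]>90)&(W[...,2]>.03)&(W[...,2]<.12)&(abs(W[...,0]-.57)<.2)
s=W[wood]; print('wood',len(s),cv2.minAreaRect(s[:,:2].astype(np.float32)))
E
```

```text
blue 2
0.0 [0.551 0.097 0.018] [0.55  0.096 0.016] [0.552 0.098 0.019]
  return _methods._mean(a, axis=axis, dtype=dtype,
  ret = um.true_divide(
Traceback (most recent call last):
ValueError: zero-size array to reduction operation minimum which has no identity
```

```bash
python3 - <<'E'
from h import *
z=np.load('pics/scene0.npz'); p=z['p'];d=z['d'];m={k:z[k] for k in ['R','t','cx','cy','vertical_fov']}
vv,uu=np.mgrid[:420,:560]
W=world(m,uu,vv,d)
roi=np.zeros(d.shape,bool); roi[170:260,215:345]=1
hsv=cv2.cvtColor(p,cv2.COLOR_RGB2HSV)
for u,v in((250,189),(255,200),(250,220),(246,204),(300,240)): print(u,v,p[v,u],hsv[v,u],W[v,u].round(3))
blue=roi&(p[...,2]>p[...,0]*1.5)
P=W[blue]; print('blue',len(P))
for lo,hi in((0.0,.09),(.128,.15)):
    s=P[(P[:,2]>lo)&(P[:,2]<hi)]; print(lo,len(s),np.median(s,0).round(3), s.min(0).round(3),s.max(0).round(3))
print('visor',cv2.minAreaRect(s[:,:2].astype(np.float32)))
dark=roi&(p.max(2)<70)&(W[...,2]>.003)&(W[...,2]<.03)
s=W[dark]; s=s[(abs(s[:,0]-.57)<.25)&(abs(s[:,1])<.25)]
print('dark',len(s),np.median(s,0)); 
print(cv2.minAreaRect(s[:,:2].astype(np.float32)))
big=np.zeros((600,600,3),np.uint8)
def pl(s,c):
  for a in s:
    i,j=int((a[0]-.3)*1000),int((a[1]+.3)*1000)
    if 0<=i<600 and 0<=j<600: big[599-i,599-j]=c
pl(s,(255,255,255)); pl(P,(255,0,0))
red=roi&(p[...,0]>1.8*p[...,1].astype(int))&(p[...,0]>100); red[:,262:]=0
print('cap',np.c_[uu[red],vv[red],W[red].round(3)][:14]);pl(W[red],(0,0,255))
wood=roi&(p[...,0]>p[...,2]*1.5)&(W[...,2]>.03)&(W[...,2]<.13)&(abs(W[...,0]-.57)<.12)
s=W[wood]; print('wood',len(s),cv2.minAreaRect(s[:,:2].astype(np.float32)));pl(s,(0,200,255))
cv2.imwrite('pics/base.png',big)
E
```

```text
250 189 [ 96 110 138] [110  78 138] [0.572 0.127 0.139]
255 200 [83 83 91] [120  22  91] [0.559 0.097 0.113]
250 220 [58 69 90] [110  91  90] [0.562 0.12  0.037]
246 204 [147  72  63] [  3 146 147] [0.569 0.142 0.085]
300 240 [81 78 74] [17 22 81] [ 0.585 -0.058  0.012]
blue 130
0.0 123 [0.562 0.1   0.029] [0.54  0.094 0.01 ] [0.584 0.15  0.055]
0.128 6 [0.601 0.126 0.14 ] [0.599 0.101 0.137] [0.605 0.154 0.14 ]
visor ((0.6016117334365845, 0.1275351494550705), (0.05394315719604492, 0.00561817642301321), 89.04741668701172)
dark 826 [ 0.54620053 -0.01823315  0.01187195]
((0.5232400298118591, -0.011268079280853271), (0.23838219046592712, 0.31674253940582275), 31.6555233001709)
cap [[2.47e+02 2.02e+02 5.79e-01 1.46e-01 8.80e-02]
 [2.45e+02 2.03e+02 5.68e-01 1.45e-01 8.80e-02]
 [2.46e+02 2.03e+02 5.69e-01 1.42e-01 8.80e-02]
 [2.47e+02 2.03e+02 5.73e-01 1.42e-01 8.70e-02]
 [2.44e+02 2.04e+02 5.70e-01 1.51e-01 8.20e-02]
 [2.45e+02 2.04e+02 5.69e-01 1.46e-01 8.40e-02]
 [2.46e+02 2.04e+02 5.69e-01 1.42e-01 8.50e-02]]
wood 1144 ((0.5781811475753784, 0.005580112338066101), (0.0798267349600792, 0.29299184679985046), 0.39747461676597595)
```

View pics/base.png

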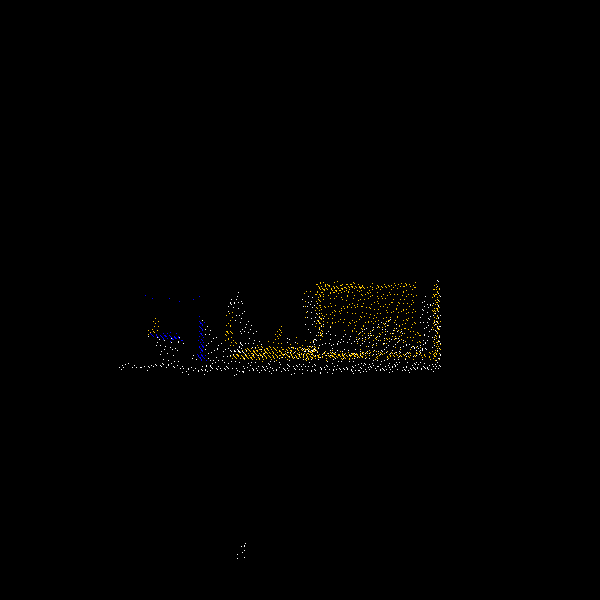

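```bash
cat >> h.py <<'E'
def pose():
    s=r.get_state(); return np.array(s['tcp_pos']),Ro.from_euler('xyz',s['eef_rot'],degrees=True),s
def Rx(ax,ay):
    x=np.array(ax,float);x/=np.linalg.norm(x);y=np.array(ay,float);y-=x*(x@y);y/=np.linalg.norm(y)
    return Ro.from_matrix(np.c_[x,y,np.cross(x,y)])
def go(P,R=None):
    p,Rc,s=pose()
    if R is None:R=Rc
    d=Rc.inv().apply(np.array(P)-p)/.02; w=(Rc.inv()*R).as_rotvec()/.08
    w2=(R.inv()*R).as_rotvec()
    print('now',p.round(4),'t',s['time_s'],'local shift total',d.round(2),'rot total',w.round(2),'| shift in goal axes',(R.inv().apply(np.array(P)-p)/.02).round(2))
E
python3 - <<'E'
from h import *
p,R,s=pose(); print(R.as_matrix().round(3))
m=r.camera_model('wrist'); C=-np.array(m['R']).T@m['t']; print('cam',C.round(3), 'in tool',R.inv().apply(C-p).round(4), 'fwd in tool',R.inv().apply(np.array(m['R'])[2]).round(3))
z=np.load('pics/scene0.npz')
pic=z['p'];d=z['d'];m=z
vv,uu=np.mgrid[:420,:560]; W=world({k:z[k] for k in ['R','t','cx','cy','vertical_fov']},uu,vv,d)
roi=np.zeros(d.shape,bool); roi[262:295,358:395]=1
s=W[roi&(W[...,2]>.004)&(W[...,2]<.03)&(abs(W[...,0]-.51)<.06)&(abs(W[...,1]+.35)<.06)]; print(len(s),s.min(0),s.max(0),cv2.minAreaRect(s[:,:2].astype(np.float32)))
go([.51,-.34,.26],Rx([0,0,-1],[1,0,0])); go([.51,-.34,.26],Rx([0,0,-1],[-1,0,0]))
E
```

```text
[[ 0.    -0.436  0.9  ]
 [ 0.     0.9    0.436]
 [-1.     0.     0.   ]]
cam [ 0.233 -0.637  0.385] in tool [-0.1476 -0.     -0.0679] fwd in tool [ 0.967 -0.     0.253]
453 [ 0.48255558 -0.37609832  0.00419063] [ 0.55171126 -0.30377526  0.0299075 ] ((0.516706109046936, -0.3406524956226349), (0.06840445846319199, 0.06991016119718552), 3.540743589401245)
now [ 0.2941 -0.6076  0.2376] t 1.35 local shift total [-1.12  7.34 15.55] rot total [25.27  0.   -0.  ] | shift in goal axes [ -1.12  10.8  -13.38]
now [ 0.2941 -0.6076  0.2376] t 1.35 local shift total [-1.12  7.34 15.55] rot total [-14.   0.   0.] | shift in goal axes [ -1.12 -10.8   13.38]
```

arm_command([
  {"dx": -0.07, "dy": 0.46, "dz": 0.97},
  {"dx": -0.07, "dy": 0.46, "dz": 0.97},
  {"dx": -0.07, "dy": 0.46, "dz": 0.97},
  {"dx": -0.07, "dy": 0.46, "dz": 0.97},
  {"dx": -0.07, "dy": 0.46, "dz": 0.97},
  {"dx": -0.07, "dy": 0.46, "dz": 0.97},
  {"dx": -0.07, "dy": 0.46, "dz": 0.97},
  {"dx": -0.07, "dy": 0.46, "dz": 0.97},
  {"dx": -0.07, "dy": 0.46, "dz": 0.97},
  {"dx": -0.07, "dy": 0.46, "dz": 0.97},
  {"dx": -0.07, "dy": 0.46, "dz": 0.97},
  {"dx": -0.07, "dy": 0.46, "dz": 0.97},
  {"dx": -0.07, "dy": 0.46, "dz": 0.97},
  {"dx": -0.07, "dy": 0.46, "dz": 0.97},
])

```text
schema error: expected keys dx, dy, dz, wx, wy, wz
```

arm_command([
  {"wx": -1},
  {"wx": -1},
  {"wx": -1},
  {"wx": -1},
  {"wx": -1},
  {"wx": -1},
  {"wx": -1},
  {"wx": -1},
  {"wx": -1},
  {"wx": -1},
  {"wx": -1},
  {"wx": -1},
  {"wx": -1},
  {"wx": -1},
], fingers=1)

```text
schema error: expected keys dx, dy, dz, wx, wy, wz
```

```bash
python3 - <<'E'
from h import *
p,d,m=cap('wrist','w1'); np.savez('pics/w1.npz',p=p,d=d,**m)
go([.51,-.34,.26],Rx([0,0,-1],[-1,0,0]))
for q in ['saddle','saddle_seat','tack_jar']:
  for o in r.spot_point('wrist',q)[:3]:
    u,v=o['centre'];print(q,round(o['score'],2),u,v,world(m,u,v,d[int(v),int(u)]).round(4))
E
```

```text
now [ 0.2941 -0.6075  0.2376] t 1.4 local shift total [-1.12  7.34 15.55] rot total [-14.   0.  -0.] | shift in goal axes [ -1.12 -10.8   13.38]
```

View pics/w1.png

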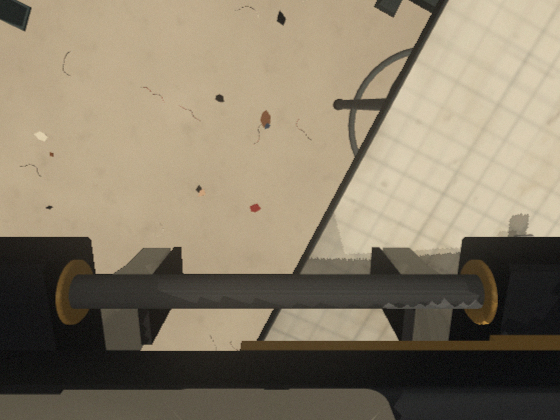

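arm_command([
  {"dx": -0.07, "dy": -0.08, "dz": 1, "wx": -1, "wy": 0, "wz": 0},
  {"dx": -0.07, "dy": -0.08, "dz": 1, "wx": -1, "wy": 0, "wz": 0},
  {"dx": -0.07, "dy": -0.08, "dz": 1, "wx": -1, "wy": 0, "wz": 0},
  {"dx": -0.07, "dy": -0.08, "dz": 1, "wx": -1, "wy": 0, "wz": 0},
  {"dx": -0.07, "dy": -0.08, "dz": 1, "wx": -1, "wy": 0, "wz": 0},
  {"dx": -0.07, "dy": -0.08, "dz": 1, "wx": -1, "wy": 0, "wz": 0},
  {"dx": -0.07, "dy": -0.08, "dz": 1, "wx": -1, "wy": 0, "wz": 0},
  {"dx": -0.07, "dy": -0.08, "dz": 1, "wx": -1, "wy": 0, "wz": 0},
  {"dx": -0.07, "dy": -0.08, "dz": 1, "wx": -1, "wy": 0, "wz": 0},
  {"dx": -0.07, "dy": -0.08, "dz": 1, "wx": -1, "wy": 0, "wz": 0},
  {"dx": -0.07, "dy": -0.08, "dz": 1, "wx": -1, "wy": 0, "wz": 0},
  {"dx": -0.07, "dy": -0.08, "dz": 1, "wx": -1, "wy": 0, "wz": 0},
  {"dx": -0.07, "dy": -0.08, "dz": 1, "wx": -1, "wy": 0, "wz": 0},
  {"dx": -0.07, "dy": -0.08, "dz": 1, "wx": -1, "wy": 0, "wz": 0},
], fingers=1)

```text
time_s: 2.72
tcp_pos: [0.4628, -0.3923, 0.2558]
eef_rot: [73.7, 89.9, 166.4]
contact_force: [0.6, -0.4, -1.6]
gripper_width: 0.002
```

```bash
python3 - <<'E'
from h import *
p,d,m=cap('wrist','w2'); np.savez('pics/w2.npz',p=p,d=d,**m)
go([.51,-.34,.26],Rx([0,0,-1],[-1,0,0]))
for q in ['saddle','saddle_seat','tack_jar']:
  for o in r.spot_point('wrist',q)[:3]:
    u,v=o['centre'];print(q,round(o['score'],2),u,v,world(m,u,v,d[int(v),int(u)]).round(4))
E
```

```text
now [ 0.463  -0.3897  0.2565] t 2.7667 local shift total [-0.17 -2.48  2.36] rot total [ 0.66  0.02 -0.01] | shift in goal axes [-0.17 -2.35  2.48]
saddle 0.71 223.8 220.2 [ 0.5167 -0.3489  0.0261]
saddle 0.64 274.1 305.6 [ 0.4647 -0.4187  0.3289]
saddle_seat 0.95 217.5 233.4 [ 0.5241 -0.332   0.0214]
saddle_seat 0.63 270.5 323.6 [ 0.4648 -0.3908  0.2916]
tack_jar 0.62 101.6 257.9 [ 0.6406 -0.3088  0.0482]
```

View pics/w2.png

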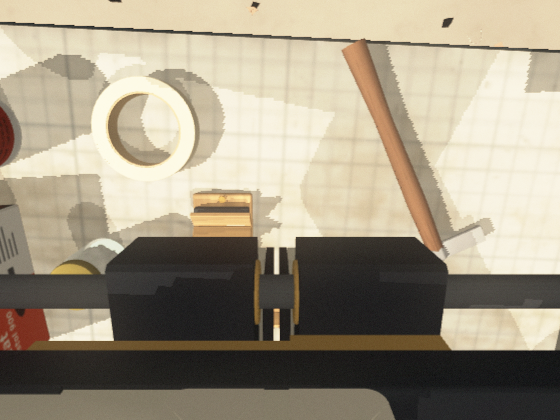

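arm_command([
  {"dx": -0.3, "dy": -0.5, "dz": 1, "wx": -0.12, "wy": 0, "wz": 0},
  {"dx": -0.3, "dy": -0.5, "dz": 1, "wx": -0.12, "wy": 0, "wz": 0},
  {"dx": -0.3, "dy": -0.5, "dz": 1, "wx": -0.12, "wy": 0, "wz": 0},
  {"dx": -0.3, "dy": -0.5, "dz": 1, "wx": -0.12, "wy": 0, "wz": 0},
  {"dx": -0.3, "dy": -0.5, "dz": 1, "wx": -0.12, "wy": 0, "wz": 0},
])

```text
time_s: 3.33
tcp_pos: [0.5054, -0.2935, 0.2844]
eef_rot: [78.0, 89.6, 172.3]
contact_force: [-0.4, 0.9, -0.4]
gripper_width: 0.0001
```

```bash
python3 - <<'E'
from h import *
p,d,m=cap('wrist','w3'); np.savez('pics/w3.npz',p=p,d=d,**m)
go([.578,-.1,.3],Rx([0,0,-1],[-1,0,0]))
for q in ['saddle','saddle_seat','tack_jar']:
  for o in r.spot_point('wrist',q)[:3]:
    u,v=o['centre'];print(q,round(o['score'],2),u,v,world(m,u,v,d[int(v),int(u)]).round(4))
E
```

```text
now [ 0.5072 -0.2912  0.2858] t 3.3833 local shift total [-0.72 -4.26  9.26] rot total [ 0.96  0.01 -0.05] | shift in goal axes [-0.71 -3.54  9.56]
saddle 0.85 310.1 225.0 [ 0.4591 -0.2391  0.0184]
saddle 0.65 269.2 135.1 [ 0.5148 -0.3395  0.0102]
saddle 0.6 89.8 347.1 [ 0.5453 -0.3137  0.3677]
saddle_seat 0.81 311.0 234.1 [ 0.4568 -0.2275  0.0174]
saddle_seat 0.69 263.5 133.4 [ 0.5212 -0.3413  0.0187]
tack_jar 0.97 145.0 172.6 [ 0.6346 -0.2973  0.0725]
```

View pics/w3.png

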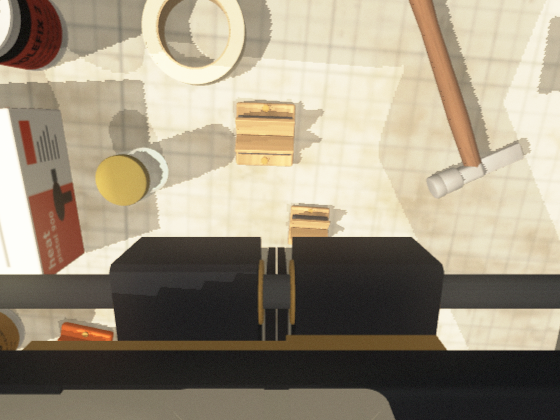

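```bash
cat > sad.py <<'E'
from h import *
from scipy.ndimage import median_filter
z=np.load('pics/w3.npz'); p=z['p'];d=z['d'];m={k:z[k] for k in ['R','t','cx','cy','vertical_fov']}
vv,uu=np.mgrid[:420,:560]; W=world(m,uu,vv,d)
roi=np.zeros(d.shape,bool); roi[90:178,225:308]=1
t=W[roi&(abs(W[...,2])<.004)]; print('table z',np.median(t[:,2]))
wood=roi&(W[...,2]>.005)&(W[...,2]<.045)&(p[...,0]>p[...,2]*1.35)
s=W[wood]; print(len(s),s.min(0).round(4),s.max(0).round(4)); print(cv2.minAreaRect(s[:,:2].astype(np.float32)))
print(np.percentile(s,[1,99],axis=0).round(4))
# height profile along y
for y in np.arange(-.385,-.295,.004):
    q=s[abs(s[:,1]-y)<.002]
    if len(q)>5: print(round(y,3),len(q),np.median(q[:,2]).round(4),np.percentile(q[:,0],[2,98]).round(4))
E
python3 sad.py
```

```text
table z 0.0002040451106499149
3553 [ 0.4856 -0.3753  0.0058] [ 0.5532 -0.3037  0.0339]
((0.5191593766212463, -0.3394756019115448), (0.06527785211801529, 0.07013090699911118), 2.3788793087005615)
[[ 0.4878 -0.3738  0.008 ]
 [ 0.5512 -0.3055  0.0321]]
-0.373 177 0.0097 [0.4893 0.5503]
-0.369 223 0.0108 [0.4892 0.5517]
-0.365 217 0.0105 [0.4892 0.5515]
-0.361 186 0.0108 [0.4894 0.5513]
-0.357 219 0.0303 [0.4902 0.5509]
-0.353 220 0.0299 [0.4899 0.5502]
-0.349 217 0.026 [0.4891 0.5502]
-0.345 209 0.022 [0.4886 0.5504]
-0.341 198 0.018 [0.4884 0.5497]
-0.337 222 0.019 [0.4891 0.5499]
-0.333 230 0.023 [0.489  0.5499]
-0.329 230 0.0269 [0.4888 0.5496]
-0.325 222 0.0305 [0.4885 0.5494]
-0.321 152 0.0293 [0.4901 0.5496]
-0.317 148 0.0106 [0.4867 0.5483]
-0.313 197 0.0105 [0.4877 0.5489]
-0.309 188 0.0105 [0.4873 0.5492]
-0.305 94 0.0096 [0.4952 0.549 ]
```

arm_command([
  {"dx": -0.1, "dy": -0.35, "dz": 0.9, "wx": 0.12, "wy": 0, "wz": 0},
  {"dx": -0.1, "dy": -0.35, "dz": 1, "wx": 0.12, "wy": 0, "wz": 0},
  {"dx": -0.1, "dy": -0.35, "dz": 1, "wx": 0.12, "wy": 0, "wz": 0},
  {"dx": -0.1, "dy": -0.35, "dz": 1, "wx": 0.12, "wy": 0, "wz": 0},
  {"dx": -0.1, "dy": -0.35, "dz": 1, "wx": 0.12, "wy": 0, "wz": 0},
  {"dx": -0.1, "dy": -0.35, "dz": 1, "wx": 0.12, "wy": 0, "wz": 0},
  {"dx": -0.1, "dy": -0.35, "dz": 1, "wx": 0.12, "wy": 0, "wz": 0},
  {"dx": -0.1, "dy": -0.35, "dz": 1, "wx": 0.12, "wy": 0, "wz": 0},
  {"dx": -0.1, "dy": -0.35, "dz": 1, "wx": 0, "wy": 0, "wz": 0},
  {"dx": -0.1, "dy": -0.35, "dz": 1, "wx": 0, "wy": 0, "wz": 0},
])

```text
time_s: 4.37
tcp_pos: [0.5688, -0.1021, 0.2988]
eef_rot: [91.0, 89.1, 179.1]
contact_force: [0.6, -1.0, -0.9]
gripper_width: 0.0003
```

```bash
python3 - <<'E'
from h import *
p,d,m=cap('wrist','w4'); np.savez('pics/w4.npz',p=p,d=d,**m)
go([.578,-.1,.3],Rx([0,0,-1],[-1,0,0]))
E
```

```text
now [ 0.5703 -0.0996  0.2989] t 4.4167 local shift total [-0.06 -0.39 -0.01] rot total [-0.4   0.01 -0.19] | shift in goal axes [-0.06 -0.39 -0.02]
```

View pics/w4.png

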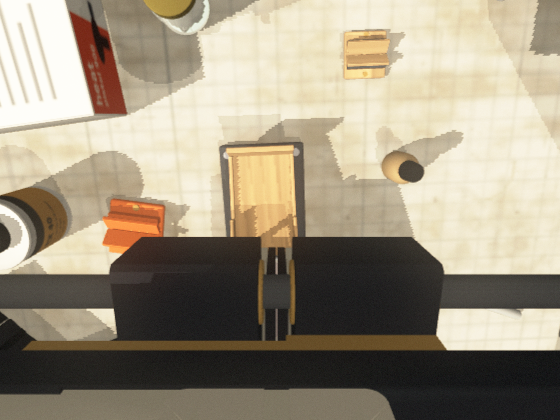

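```bash
python3 - <<'E'
from h import *
z=np.load('pics/w4.npz'); p=z['p'];d=z['d'];m={k:z[k] for k in ['R','t','cx','cy','vertical_fov']}
vv,uu=np.mgrid[:420,:560]; W=world(m,uu,vv,d)
roi=np.zeros(d.shape,bool); roi[130:235,205:315]=1
b=roi&(W[...,2]>.006)&(W[...,2]<.1); s=W[b]
print(len(s),np.percentile(s,[.5,50,99.5],axis=0).round(4),cv2.minAreaRect(s[:,:2].astype(np.float32)))
base=roi&(W[...,2]>.006)&(W[...,2]<.02); q=W[base]; print('base z',np.median(q[:,2]))
for y in np.arange(-.146,-.06,.008):
    a=s[abs(s[:,1]-y)<.004]; w=a[a[:,2]>.03]
    if len(w)>5: print(y.round(3),'all x',np.percentile(a[:,0],[1,99]).round(4),'wood x',np.percentile(w[:,0],[1,99]).round(4),'z mid',np.median(w[abs(w[:,0]-.58)<.02][:,2]).round(4), 'lip z',np.percentile(w[:,2],98).round(4))
for o in r.spot_point('wrist','tray_place')[:2]:
    print(o)
E
```

```text
7453 [[ 0.5307 -0.1394  0.0093]
 [ 0.5788 -0.0911  0.0449]
 [ 0.6293 -0.0302  0.0743]] ((0.5801315903663635, -0.08219082653522491), (0.10008606314659119, 0.11508626490831375), 0.5790829062461853)
base z 0.0122898545520609
-0.138 all x [0.5326 0.6278] wood x [0.5458 0.6154] z mid 0.0578 lip z 0.0596
-0.13 all x [0.5312 0.6293] wood x [0.5453 0.6155] z mid 0.0405 lip z 0.057
-0.122 all x [0.5315 0.629 ] wood x [0.5452 0.616 ] z mid 0.0371 lip z 0.0434
-0.114 all x [0.5325 0.6284] wood x [0.5455 0.6153] z mid 0.0392 lip z 0.0452
-0.106 all x [0.5318 0.629 ] wood x [0.5447 0.6154] z mid 0.0413 lip z 0.0475
-0.098 all x [0.5316 0.6284] wood x [0.545  0.6157] z mid 0.0436 lip z 0.0496
-0.09 all x [0.5305 0.6288] wood x [0.5453 0.6151] z mid 0.0457 lip z 0.0513
-0.082 all x [0.5318 0.6285] wood x [0.5445 0.6153] z mid 0.0479 lip z 0.0536
-0.074 all x [0.531  0.6285] wood x [0.5448 0.6156] z mid 0.05 lip z 0.0558
-0.066 all x [0.5321 0.6281] wood x [0.545  0.6149] z mid 0.0523 lip z 0.0711
{'centre': [260.6, 174.0], 'score': 0.82}
```

```bash
python3 - <<'E'
from h import *
for n in ['scene','side']:
    z=np.load(f'pics/{n}0.npz'); d=z['d'];m={k:z[k] for k in ['R','t','cx','cy','vertical_fov']}
    vv,uu=np.mgrid[:420,:560]; W=world(m,uu,vv,d)
    k=(W[...,2]>.03)&(W[...,0]>.35)&(W[...,0]<.95)&(W[...,1]>.16)&(W[...,1]<.6)&(d>0)
    H={}
    for a in W[k]: 
        key=(int(a[0]/.05)*5,int(a[1]/.05)*5); H.setdefault(key,[]).append(a[2])
    print(n,{k:(len(v),round(float(max(v)),2)) for k,v in sorted(H.items())if len(v)>3})
go([.58,.29,.30],Rx([0,-.574,-.819],[-1,0,0]))
E
```

```text
scene {(35, 20): (6, 0.04), (35, 25): (97, 0.05), (40, 20): (17, 0.04), (40, 25): (79, 0.05), (45, 30): (58, 0.04), (45, 35): (141, 0.07), (45, 40): (36, 0.08), (50, 30): (13, 0.04), (50, 35): (112, 0.09), (50, 40): (107, 0.14), (55, 35): (82, 0.05), (55, 40): (94, 0.14), (60, 35): (40, 0.05), (60, 40): (207, 0.13), (60, 45): (150, 0.14), (60, 50): (10, 0.14), (65, 40): (82, 0.14), (65, 45): (45, 0.14), (65, 50): (6, 0.14), (80, 15): (118, 0.07), (80, 20): (29, 0.07), (85, 15): (51, 0.08), (85, 20): (5, 0.07), (90, 30): (31, 0.08), (90, 35): (59, 0.08), (90, 40): (78, 0.09), (90, 45): (102, 0.09), (90, 50): (114, 0.1), (90, 55): (46, 0.12)}
side {(35, 20): (6, 0.04), (35, 25): (68, 0.06), (40, 20): (15, 0.04), (40, 25): (94, 0.06), (45, 30): (58, 0.05), (45, 35): (107, 0.06), (45, 40): (7, 0.06), (50, 30): (11, 0.04), (50, 35): (68, 0.06), (90, 45): (5, 0.08), (90, 50): (43, 0.1), (90, 55): (36, 0.11)}
now [ 0.5696 -0.1009  0.2987] t 4.4667 local shift total [-0.07  0.09 19.55] rot total [-0.31  7.64 -0.31] | shift in goal axes [-11.27  -0.52  15.97]
```

arm_command([
  {"dx": 0, "dy": 0, "dz": 1, "wx": 0, "wy": 0, "wz": 0},
  {"dx": 0, "dy": 0, "dz": 1, "wx": 0, "wy": 0, "wz": 0},
  {"dx": 0, "dy": 0, "dz": 1, "wx": 0, "wy": 0, "wz": 0},
  {"dx": 0, "dy": 0, "dz": 1, "wx": 0, "wy": 0, "wz": 0},
  {"dx": 0, "dy": 0, "dz": 1, "wx": 0, "wy": 0, "wz": 0},
  {"dx": 0, "dy": 0, "dz": 1, "wx": 0, "wy": 0, "wz": 0},
  {"dx": 0, "dy": 0, "dz": 1, "wx": 0, "wy": 0, "wz": 0},
  {"dx": 0, "dy": 0, "dz": 1, "wx": 0, "wy": 0, "wz": 0},
  {"dx": 0, "dy": 0, "dz": 1, "wx": 0, "wy": 0, "wz": 0},
  {"dx": 0, "dy": 0, "dz": 1, "wx": 0, "wy": 0, "wz": 0},
  {"dx": 0, "dy": 0, "dz": 1, "wx": 0, "wy": 0, "wz": 0},
  {"dx": 0, "dy": 0, "dz": 1, "wx": 0, "wy": 0, "wz": 0},
  {"dx": -0.05, "dy": 0, "dz": 1, "wx": 0, "wy": 0.95, "wz": 0},
  {"dx": -0.1, "dy": 0, "dz": 1, "wx": 0, "wy": 0.95, "wz": 0},
  {"dx": -0.2, "dy": 0, "dz": 1, "wx": 0, "wy": 0.95, "wz": 0},
  {"dx": -0.3, "dy": 0, "dz": 0.95, "wx": 0, "wy": 0.95, "wz": 0},
  {"dx": -0.35, "dy": 0, "dz": 0.95, "wx": 0, "wy": 0.95, "wz": 0},
  {"dx": -0.4, "dy": 0, "dz": 0.9, "wx": 0, "wy": 0.95, "wz": 0},
  {"dx": -0.5, "dy": 0, "dz": 0.85, "wx": 0, "wy": 0.95, "wz": 0},
  {"dx": -0.57, "dy": 0, "dz": 0.82, "wx": 0, "wy": 0.95, "wz": 0},
])

```text
time_s: 6.13
tcp_pos: [0.5979, 0.2797, 0.302]
eef_rot: [178.4, 53.5, -96.0]
contact_force: [0.3, -0.4, 0.9]
gripper_width: 0.0002
```

```bash
python3 - <<'E'
from h import *
c=np.array([.58,.153,.085]); a=np.array([0,.574,.819])
go(c+.071*a,Rx(-a,[-1,0,0])); print(r.get_state()['contact_force'])
for n in ['wrist','scene']:
    p,d,m=cap(n,n+'5'); np.savez(f'pics/{n}5.npz',p=p,d=d,**m)
E
```

```text
now [0.5979 0.2797 0.302 ] t 6.1333 local shift total [8.98 0.4  1.23] rot total [-0.72 -0.31 -0.77] | shift in goal axes [8.97 0.9  1.04]
[ 0.31824865 -0.39472749  0.87306953]
```

View pics/wrist5.png

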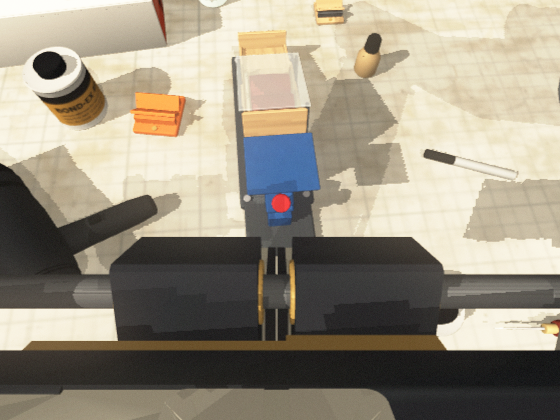

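View pics/scene5.png

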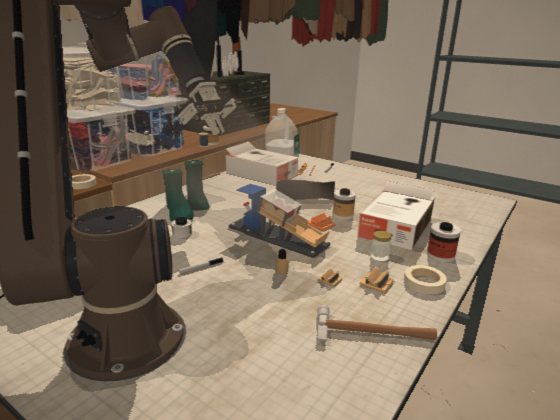

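The wrist view shows the red cap at (281,203), just beyond the blue visor. I'll measure its position.

```bash
python3 - <<'E'
from h import *
z=np.load('pics/wrist5.npz'); p=z['p'].astype(int);d=z['d'];m={k:z[k] for k in ['R','t','cx','cy','vertical_fov']}
vv,uu=np.mgrid[:420,:560]; W=world(m,uu,vv,d)
k=(p[...,0]>180)&(p[...,1]<60)&(abs(uu-281)<20)&(abs(vv-203)<20)
s=W[k]; print(k.sum(),uu[k].mean(),vv[k].mean(),np.median(s,0).round(4),np.percentile(s,[3,97],axis=0).round(4))
b=(p[...,2]>p[...,0]*1.5)&(W[...,2]>.125)&(uu>220)&(uu<340)&(vv<200)&(W[...,2]<.15)
print(b.sum(),cv2.minAreaRect(W[b][:,:2].astype(np.float32)),np.median(W[b][:,2]))
c=np.median(s,0)
for y in (-1,):
  a=np.array([0,.574,.819]); go(c+.071*a,Rx(-a,[-1,0,0]))
print(r.get_state()['joints'])
E
```

```text
27 282.44444444444446 200.62962962962962 [0.5765 0.1501 0.0882] [[0.569  0.1438 0.0804]
 [0.5823 0.161  0.0906]]
4051 ((0.5784003138542175, 0.1316380500793457), (0.07115823775529861, 0.06608443707227707), 0.23159721493721008) 0.13944429283106477
now [0.5973 0.2823 0.2961] t 6.2333 local shift total [8.78 0.5  0.79] rot total [-0.64 -0.39 -0.81] | shift in goal axes [8.76 1.04 0.55]
[  52.04973861   32.63223049   10.74623703   18.67625708 -100.14202512
  -58.17205093]
```

arm_command([
  {"dx": 1, "dy": 0.1, "dz": 0.1, "wx": -0.65, "wy": -0.4, "wz": -0.8},
  {"dx": 1, "dy": 0.1, "dz": 0.1, "wx": 0, "wy": 0, "wz": 0},
  {"dx": 1, "dy": 0.1, "dz": 0.1, "wx": 0, "wy": 0, "wz": 0},
  {"dx": 1, "dy": 0.1, "dz": 0.1, "wx": 0, "wy": 0, "wz": 0},
  {"dx": 1, "dy": 0.1, "dz": 0.1, "wx": 0, "wy": 0, "wz": 0},
  {"dx": 0, "dy": 0, "dz": 0, "wx": 0, "wy": 0, "wz": 0},
])

```text
time_s: 6.73
tcp_pos: [0.5887, 0.2245, 0.199]
eef_rot: [179.2, 54.8, -90.8]
contact_force: [-0.6, -0.9, -1.0]
gripper_width: 0.0002
```

```bash
python3 - <<'E'
from h import *
c=np.array([.5785,.1535,.085]); a=np.array([0,.574,.819])
print(r.tcp_to_tips); go(c+.071*a,Rx(-a,[-1,0,0])); print(r.get_state()['contact_force'])
p,d,m=cap('wrist','wrist6');np.savez('pics/wrist6.npz',p=p,d=d,**m); print(proj(m,c)); 
tip=pose()[0]+pose()[1].apply([.011,0,0]); print(proj(m,tip))
E
```

```text
0.011
now [0.5887 0.2245 0.199 ] t 6.7333 local shift total [3.16 0.48 0.38] rot total [ 0.02 -0.05 -0.11] | shift in goal axes [3.15 0.51 0.36]
[-0.60333267 -0.85018816 -1.04073592]
[np.float64(287.2853046027693), np.float64(214.05445302674252)]
[np.float64(273.97542271446616), np.float64(267.7731636881573)]
```

View pics/wrist6.png

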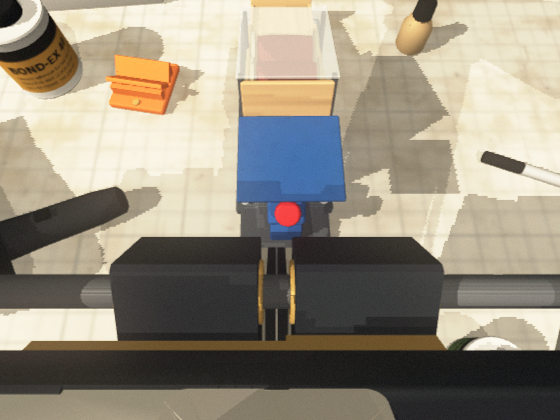

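arm_command([
  {"dx": 0.9, "dy": 0.17, "dz": 0.12, "wx": 0, "wy": 0, "wz": 0},
  {"dx": 0.9, "dy": 0.17, "dz": 0.12, "wx": 0, "wy": 0, "wz": 0},
  {"dx": 0.9, "dy": 0.17, "dz": 0.12, "wx": 0, "wy": 0, "wz": -0.1},
  {"dx": 0.9, "dy": 0, "dz": 0, "wx": 0, "wy": 0, "wz": 0},
  {"dx": 0.9, "dy": 0, "dz": 0, "wx": 0, "wy": 0, "wz": 0},
  {"dx": 0, "dy": 0, "dz": 0, "wx": 0, "wy": 0, "wz": 0},
])

```text
time_s: 7.28
tcp_pos: [0.5869, 0.1792, 0.1284]
eef_rot: [-178.8, 55.2, -89.2]
contact_force: [-1.2, -0.6, -0.5]
gripper_width: 0.0002
```

```bash
python3 - <<'E'
from h import *
c=np.array([.5785,.1535,.085]); a=np.array([0,.574,.819])
go(c+.011*a,Rx(-a,[-1,0,0])); print(r.get_state()['contact_force'])
p,d,m=cap('wrist','wrist7'); print(proj(m,c)); 
tip=pose()[0]+pose()[1].apply([.011,0,0]); print(proj(m,tip))
p,d,m=cap('scene');cv2.imwrite('pics/scene7.png',cv2.resize(p[150:270,200:360,::-1],None,fx=5,fy=5))
E
```

```text
now [0.5869 0.1792 0.1284] t 7.2833 local shift total [1.96 0.44 0.18] rot total [-0.1   0.06  0.11] | shift in goal axes [1.97 0.42 0.19]
[-1.18800117 -0.55382964 -0.49753364]
[np.float64(291.39644803615465), np.float64(244.90078750165105)]
[np.float64(273.7936825220036), np.float64(268.46589470983315)]
```

View pics/scene7.png

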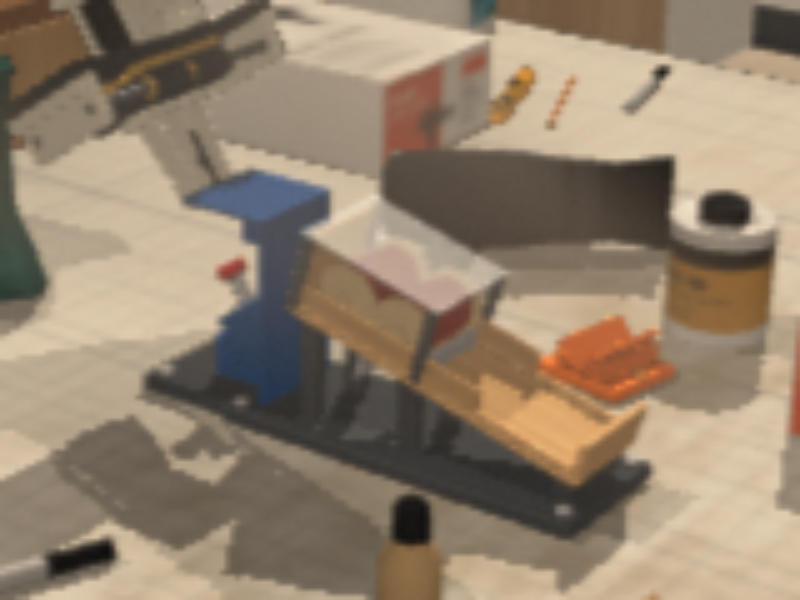

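View pics/wrist7.png

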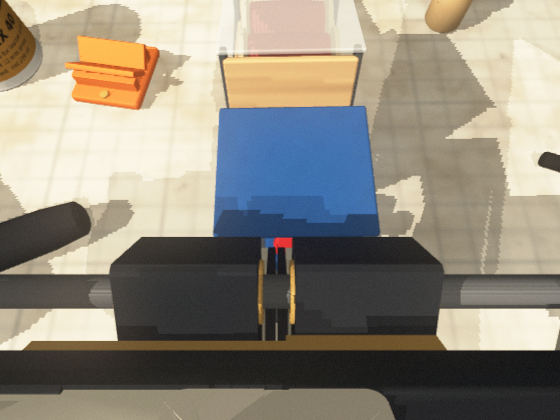

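arm_command([
  {"dx": 0.2, "dy": 0.42, "dz": 0.19, "wx": -0.1, "wy": 0.06, "wz": 0.1},
  {"dx": 0, "dy": 0, "dz": 0, "wx": 0, "wy": 0, "wz": 0},
])

```text
time_s: 7.55
tcp_pos: [0.5814, 0.1841, 0.1274]
eef_rot: [-179.4, 55.2, -89.4]
contact_force: [0.4, 0.1, -0.7]
gripper_width: 0.0004
```

```bash
python3 - <<'E'
from h import *
c=np.array([.5785,.1535,.085]); a=np.array([0,.574,.819])
go(c+.011*a,Rx(-a,[-1,0,0])); print(r.get_state()['contact_force'])
E
```

```text
now [0.5814 0.1841 0.1274] t 7.55 local shift total [ 2.07  0.16 -0.04] rot total [-0.02  0.06  0.08] | shift in goal axes [ 2.07  0.14 -0.03]
[ 0.40677551  0.12982309 -0.7081166 ]
```

arm_command([
  {"dx": 0.75, "dy": 0.1, "dz": 0, "wx": 0, "wy": 0.05, "wz": 0.05},
  {"dx": 0.75, "dy": 0.05, "dz": 0, "wx": 0, "wy": 0, "wz": 0},
  {"dx": 0.6, "dy": 0, "dz": 0, "wx": 0, "wy": 0, "wz": 0},
  {"dx": 0.4, "dy": 0, "dz": 0, "wx": 0, "wy": 0, "wz": 0},
])

```text
time_s: 7.88
tcp_pos: [0.5811, 0.16, 0.0886]
eef_rot: [-179.0, 55.3, -88.9]
contact_force: [-2.9, 0.6, 5.8]
gripper_width: 0.0006
```

```bash
python3 - <<'E'
from h import *
c=np.array([.5785,.1535,.085]); a=np.array([0,.574,.819])
go(c+(.011-.014)*a,Rx(-a,[-1,0,0])); print(r.get_state()['contact_force'])
E
```

```text
now [0.5811 0.16   0.0886] t 7.8833 local shift total [ 0.48  0.13 -0.17] rot total [-0.02  0.08  0.13] | shift in goal axes [ 0.48  0.13 -0.16]
[-2.88837413  0.62436001  5.79228888]
```

Contact is made and the plunger is partly in. I'll press to the stop and hold.

arm_command([
  {"dx": 0.5, "dy": 0.1, "dz": -0.1, "wx": 0, "wy": 0.05, "wz": 0.1},
  {"dx": 0.4, "dy": 0, "dz": 0, "wx": 0, "wy": 0, "wz": 0},
  {"dx": 0.3, "dy": 0, "dz": 0, "wx": 0, "wy": 0, "wz": 0},
])

```text
time_s: 8.13
tcp_pos: [0.5814, 0.154, 0.0807]
eef_rot: [-178.5, 55.3, -88.3]
contact_force: [-36.7, 27.4, 46.1]
gripper_width: 0.0006
```

```bash
python3 - <<'E'
from h import *
c=np.array([.5785,.1535,.085]); a=np.array([0,.574,.819])
go(c+(.011-.014)*a,Rx(-a,[-1,0,0])); print(r.get_state()['contact_force'])
E
```

```text
now [0.5814 0.154  0.0807] t 8.1333 local shift total [-0.01  0.14 -0.14] rot total [-0.03  0.08  0.21] | shift in goal axes [-0.01  0.14 -0.14]
[-36.68811597  27.35624858  46.11905903]
```

arm_command([
  {"dx": 0.1, "dy": 0, "dz": 0, "wx": 0, "wy": 0, "wz": 0},
  {"dx": 0.12, "dy": 0, "dz": 0, "wx": 0, "wy": 0, "wz": 0},
  {"dx": 0.12, "dy": 0, "dz": 0, "wx": 0, "wy": 0, "wz": 0},
  {"dx": 0.12, "dy": 0, "dz": 0, "wx": 0, "wy": 0, "wz": 0},
])

```text
time_s: 8.47
tcp_pos: [0.5811, 0.1547, 0.0815]
eef_rot: [-177.8, 55.4, -87.4]
contact_force: [-5.4, 4.4, 7.3]
gripper_width: 0.0003
```

```bash
python3 - <<'E'
from h import *
c=np.array([.5785,.1535,.085]); a=np.array([0,.574,.819])
go(c+(.011-.014)*a,Rx(-a,[-1,0,0])); print(r.get_state()['contact_force'])
p,d,m=cap('scene');cv2.imwrite('pics/scene8.png',cv2.resize(p[150:270,200:360,::-1],None,fx=5,fy=5))
E
```

```text
now [0.5811 0.1547 0.0815] t 8.4667 local shift total [ 0.04  0.13 -0.15] rot total [-0.01  0.11  0.32] | shift in goal axes [ 0.04  0.13 -0.15]
[-5.36226687  4.44369737  7.25027552]
```

View pics/scene8.png

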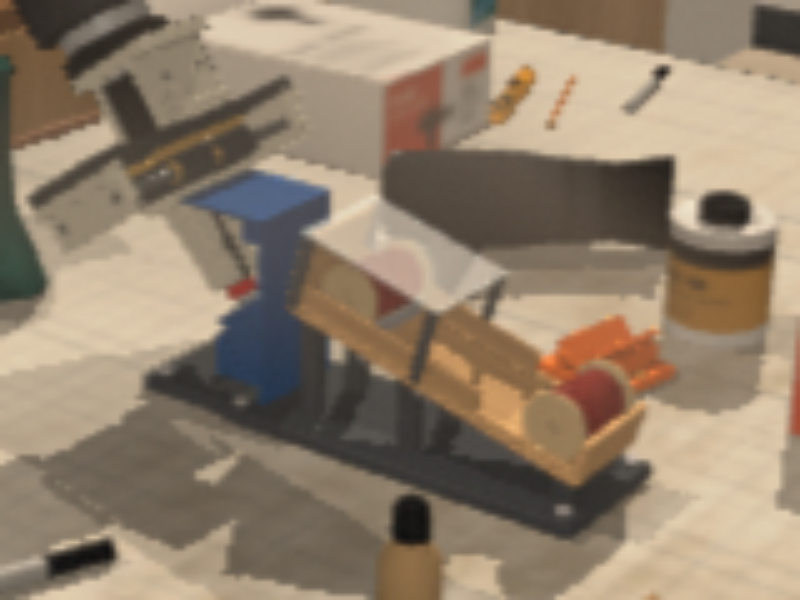

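The first spool has already rolled down to the tray and the second is held back. I'll hold briefly, then retract along the axis.

arm_command([
  {"dx": 0.18, "dy": 0, "dz": 0, "wx": 0, "wy": 0, "wz": 0},
  {"dx": 0.18, "dy": 0, "dz": 0, "wx": 0, "wy": 0, "wz": 0},
  {"dx": 0.18, "dy": 0, "dz": 0, "wx": 0, "wy": 0, "wz": 0},
  {"dx": 0.15, "dy": 0, "dz": 0, "wx": 0, "wy": 0, "wz": 0},
  {"dx": -0.4, "dy": 0, "dz": 0, "wx": 0, "wy": 0, "wz": 0},
  {"dx": -0.8, "dy": 0, "dz": 0, "wx": 0, "wy": 0.1, "wz": 0.3},
  {"dx": -1, "dy": 0, "dz": 0, "wx": 0, "wy": 0, "wz": 0},
  {"dx": -1, "dy": 0, "dz": 0, "wx": 0, "wy": 0, "wz": 0},
  {"dx": -1, "dy": 0, "dz": 0, "wx": 0, "wy": 0, "wz": 0},
  {"dx": -1, "dy": 0, "dz": 0, "wx": 0, "wy": 0, "wz": 0},
  {"dx": -1, "dy": 0, "dz": 0, "wx": 0, "wy": 0, "wz": 0},
  {"dx": -1, "dy": 0, "dz": 0, "wx": 0, "wy": 0, "wz": 0},
  {"dx": -1, "dy": 0, "dz": 0, "wx": 0, "wy": 0, "wz": 0},
  {"dx": -1, "dy": 0, "dz": 0, "wx": 0, "wy": 0, "wz": 0},
])

```text
time_s: 9.68
tcp_pos: [0.5767, 0.2644, 0.2389]
eef_rot: [-179.2, 55.1, -89.0]
contact_force: [-0.7, -0.9, 0.6]
gripper_width: 0.0003
```

```bash
python3 - <<'E'
from h import *
p,d,m=cap('wrist','w9');np.savez('pics/w9.npz',p=p,d=d,**m)
go([.58,-.114,.25],Rx([0,0,-1],[-1,0,0])); print(r.get_state()['contact_force'])
p,d,m=cap('scene');cv2.imwrite('pics/scene9.png',cv2.resize(p[150:270,200:360,::-1],None,fx=5,fy=5))
E
```

```text
now [0.578  0.2671 0.2424] t 9.7333 local shift total [ 10.56   0.07 -15.87] rot total [ 0.06 -7.59  0.18] | shift in goal axes [ -0.38  -0.1  -19.06]
[2.4424408  2.60659387 5.39344963]
```

View pics/scene9.png

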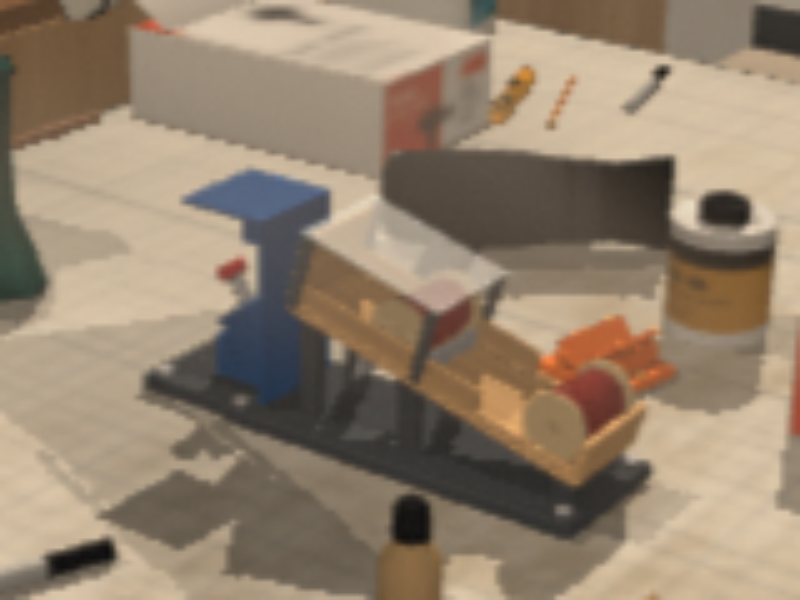

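View pics/w9.png

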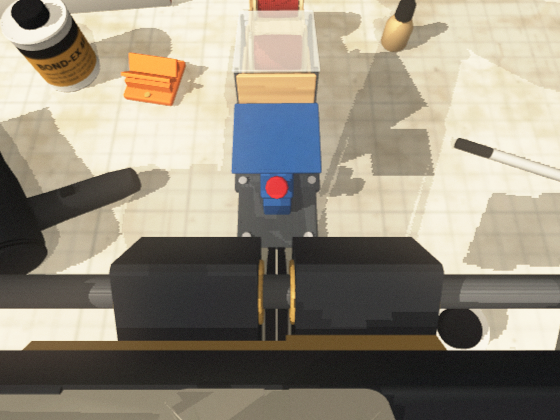

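arm_command([
  {"dx": 0.3, "dy": 0, "dz": -1, "wx": 0, "wy": -0.95, "wz": 0},
  {"dx": 0.3, "dy": 0, "dz": -1, "wx": 0, "wy": -0.95, "wz": 0},
  {"dx": 0.2, "dy": 0, "dz": -1, "wx": 0, "wy": -0.95, "wz": 0},
  {"dx": 0.15, "dy": 0, "dz": -1, "wx": 0, "wy": -0.95, "wz": 0},
  {"dx": 0.1, "dy": 0, "dz": -1, "wx": 0, "wy": -0.95, "wz": 0},
  {"dx": 0.1, "dy": 0, "dz": -1, "wx": 0, "wy": -0.95, "wz": 0},
  {"dx": 0, "dy": 0, "dz": -1, "wx": 0, "wy": -0.95, "wz": 0},
  {"dx": 0, "dy": 0, "dz": -1, "wx": 0, "wy": -0.95, "wz": 0},
  {"dx": 0, "dy": 0, "dz": -1, "wx": 0, "wy": 0, "wz": 0},
  {"dx": 0, "dy": 0, "dz": -1, "wx": 0, "wy": 0, "wz": 0},
  {"dx": 0, "dy": 0, "dz": -1, "wx": 0, "wy": 0, "wz": 0},
  {"dx": 0, "dy": 0, "dz": -1, "wx": 0, "wy": 0, "wz": 0},
  {"dx": 0, "dy": 0, "dz": -1, "wx": 0, "wy": 0, "wz": 0},
  {"dx": 0, "dy": 0, "dz": -1, "wx": 0, "wy": 0, "wz": 0},
  {"dx": 0, "dy": 0, "dz": -1, "wx": 0, "wy": 0, "wz": 0},
  {"dx": 0, "dy": 0, "dz": -1, "wx": 0, "wy": 0, "wz": 0},
], fingers=-1)

```text
time_s: 11.12
tcp_pos: [0.577, -0.0646, 0.2618]
eef_rot: [-27.8, 88.3, 62.9]
contact_force: [0.7, 0.8, 0.1]
gripper_width: 0.0878
```

```bash
python3 - <<'E'
from h import *
p,d,m=cap('wrist','w10');np.savez('pics/w10.npz',p=p,d=d,**m)
go([.58,-.114,.25],Rx([0,0,-1],[-1,0,0])); print(r.get_state()['contact_force'])
E
```

```text
now [ 0.5767 -0.0672  0.2615] t 11.1667 local shift total [ 0.52 -0.13 -2.36] rot total [0.14 0.32 0.16] | shift in goal axes [ 0.58 -0.17 -2.34]
[-0.98472474 -1.76085383 -0.11011124]
```

View pics/w10.png

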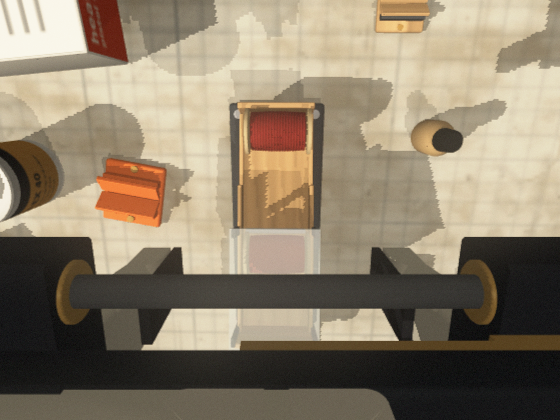

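```bash
python3 - <<'E'
from h import *
z=np.load('pics/w10.npz'); p=z['p'].astype(int);d=z['d'];m={k:z[k] for k in ['R','t','cx','cy','vertical_fov']}
vv,uu=np.mgrid[:420,:560]; W=world(m,uu,vv,d)
k=(p[...,0]>2*p[...,1])&(uu>235)&(uu<320)&(vv>95)&(vv<160)&(W[...,2]>.05)
s=W[k]; print(len(s),np.percentile(s,[1,50,99],axis=0).round(4),cv2.minAreaRect(s[:,:2].astype(np.float32)))
top=s[s[:,2]>np.percentile(s[:,2],85)]; print('top',np.median(top,0))
k=(uu>225)&(uu<335)&(vv>95)&(vv<160)&(W[...,2]>.066); s=W[k]
print('spool',np.percentile(s,[1,50,99],axis=0).round(4),cv2.minAreaRect(s[:,:2].astype(np.float32)))
k=(uu>225)&(uu<335)&(vv>140)&(vv<160)&(W[...,2]>.02)&(W[...,2]<.06); 
q=W[k]; l=q[(q[:,0]<.552)|(q[:,0]>.61)]; print('lip',np.percentile(l,[50,99],axis=0).round(4))
go([.58,-.114,.13],Rx([0,0,-1],[-1,0,0]))
E
```

```text
1792 [[ 0.5553 -0.1284  0.0688]
 [ 0.5783 -0.1133  0.0768]
 [ 0.6025 -0.098   0.0799]] ((0.5790359377861023, -0.11667229980230331), (0.04924225062131882, 0.03943265601992607), 1.1489089727401733)
top [ 0.57934645 -0.11384543  0.0789435 ]
spool [[ 0.5494 -0.1338  0.0667]
 [ 0.5785 -0.1148  0.0764]
 [ 0.6083 -0.0966  0.0831]] ((0.5787599086761475, -0.11527098715305328), (0.060238681733608246, 0.04224459454417229), 1.1596919298171997)
lip [[ 0.612  -0.0915  0.0484]
 [ 0.6158 -0.0856  0.0523]]
now [ 0.5767 -0.0672  0.2615] t 11.1667 local shift total [ 6.52 -0.06 -2.51] rot total [0.14 0.32 0.16] | shift in goal axes [ 6.58 -0.17 -2.34]
```

arm_command([
  {"dx": 0.8, "dy": 0, "dz": -0.5, "wx": 0.1, "wy": 0.3, "wz": 0.15},
  {"dx": 0.9, "dy": -0.05, "dz": -0.5, "wx": 0, "wy": 0, "wz": 0},
  {"dx": 0.9, "dy": -0.05, "dz": -0.5, "wx": 0, "wy": 0, "wz": 0},
  {"dx": 0.9, "dy": -0.05, "dz": -0.5, "wx": 0, "wy": 0, "wz": 0},
  {"dx": 0.9, "dy": 0, "dz": -0.35, "wx": 0, "wy": 0, "wz": 0},
  {"dx": 0.9, "dy": 0, "dz": 0, "wx": 0, "wy": 0, "wz": 0},
  {"dx": 0.8, "dy": 0, "dz": 0, "wx": 0, "wy": 0, "wz": 0},
  {"dx": 0, "dy": 0, "dz": 0, "wx": 0, "wy": 0, "wz": 0},
])

```text
time_s: 11.83
tcp_pos: [0.577, -0.1205, 0.1322]
eef_rot: [2.8, 89.9, 92.5]
contact_force: [-1.6, 0.0, -0.3]
gripper_width: 0.0877
```

```bash
python3 - <<'E'
from h import *
go([.579,-.1145,.065],Rx([0,0,-1],[-1,-.01,0])); print(r.get_state()['contact_force'])
E
```

```text
now [ 0.577  -0.1205  0.1322] t 11.8333 local shift total [ 3.36 -0.1   0.3 ] rot total [-0.19  0.01 -0.  ] | shift in goal axes [ 3.36 -0.1   0.3 ]
[-1.58737933  0.03438029 -0.30551488]
```

arm_command([
  {"dx": 0.6, "dy": -0.1, "dz": 0.3, "wx": -0.2, "wy": 0, "wz": 0},
  {"dx": 0.8, "dy": 0, "dz": 0, "wx": 0, "wy": 0, "wz": 0},
  {"dx": 0.7, "dy": 0, "dz": 0, "wx": 0, "wy": 0, "wz": 0},
  {"dx": 0.5, "dy": 0, "dz": 0, "wx": 0, "wy": 0, "wz": 0},
  {"dx": 0, "dy": 0, "dz": 0, "wx": 0, "wy": 0, "wz": 0},
])

```text
time_s: 12.25
tcp_pos: [0.579, -0.1149, 0.08]
eef_rot: [-51.0, 90.0, 39.6]
contact_force: [-0.7, 0.1, 0.4]
gripper_width: 0.0874
```

```bash
python3 - <<'E'
from h import *
go([.579,-.1145,.065],Rx([0,0,-1],[-1,-.01,0])); print(r.get_state()['contact_force'])
E
```

```text
now [ 0.579  -0.1149  0.08  ] t 12.25 local shift total [0.75 0.   0.02] rot total [0.01 0.01 0.01] | shift in goal axes [0.75 0.   0.02]
[-0.70543639  0.10388471  0.37310723]
```

arm_command([
  {"dx": 0.6, "dy": 0, "dz": 0, "wx": 0, "wy": 0, "wz": 0},
  {"dx": 0.2, "dy": 0, "dz": 0, "wx": 0, "wy": 0, "wz": 0},
  {"dx": 0, "dy": 0, "dz": 0, "wx": 0, "wy": 0, "wz": 0},
])

```text
time_s: 12.5
tcp_pos: [0.5802, -0.115, 0.0658]
eef_rot: [-90.8, 89.9, -0.2]
contact_force: [-0.5, -0.5, -0.1]
gripper_width: 0.0878
```

```bash
python3 - <<'E'
from h import *
go([.579,-.1145,.064],Rx([0,0,-1],[-1,-.01,0])); print(r.get_state()['contact_force'])
E
```

```text
now [ 0.5802 -0.115   0.0658] t 12.5 local shift total [0.09 0.06 0.02] rot total [ 0.01 -0.    0.03] | shift in goal axes [0.09 0.06 0.02]
[-0.49530793 -0.46380467 -0.14702558]
```

Now close on the end faces with a moderate force.

arm_command([
  {"dx": 0, "dy": 0, "dz": 0, "wx": 0, "wy": 0, "wz": 0},
  {"dx": 0, "dy": 0, "dz": 0, "wx": 0, "wy": 0, "wz": 0},
  {"dx": 0, "dy": 0, "dz": 0, "wx": 0, "wy": 0, "wz": 0},
  {"dx": 0, "dy": 0, "dz": 0, "wx": 0, "wy": 0, "wz": 0},
  {"dx": 0, "dy": 0, "dz": 0, "wx": 0, "wy": 0, "wz": 0},
  {"dx": 0, "dy": 0, "dz": 0, "wx": 0, "wy": 0, "wz": 0},
], fingers=1, force=15)

```text
time_s: 13.0
tcp_pos: [0.5821, -0.115, 0.0698]
eef_rot: [-90.6, 89.6, 0.0]
contact_force: [-0.2, 0.4, -0.7]
gripper_width: 0.0602
```

```bash
python3 - <<'E'
from h import *
go([.579,-.1145,.064],Rx([0,0,-1],[-1,-.01,0])); s=r.get_state();print(s['contact_force'],s['gripper_width'])
E
```

```text
now [ 0.5821 -0.115   0.0698] t 13.0 local shift total [0.29 0.16 0.03] rot total [ 0.02 -0.    0.09] | shift in goal axes [0.29 0.15 0.03]
[-0.19221528  0.36488019 -0.69147406] 0.0601655657431809
```

Gripper width is 60.2 mm, so the spool is held by its end faces. Lifting.

arm_command([
  {"dx": -0.5, "dy": 0, "dz": 0, "wx": 0, "wy": 0, "wz": 0},
  {"dx": -0.9, "dy": 0, "dz": 0, "wx": 0, "wy": 0, "wz": 0},
  {"dx": -1, "dy": 0, "dz": 0, "wx": 0, "wy": 0, "wz": 0},
  {"dx": -1, "dy": 0, "dz": 0, "wx": 0, "wy": 0, "wz": 0},
  {"dx": -1, "dy": 0, "dz": 0, "wx": 0, "wy": 0, "wz": 0},
  {"dx": -1, "dy": 0, "dz": 0, "wx": 0, "wy": 0, "wz": 0},
])

```text
time_s: 13.5
tcp_pos: [0.5778, -0.1152, 0.1802]
eef_rot: [100.7, 89.8, -168.7]
contact_force: [1.5, 0.6, -0.2]
gripper_width: 0.0601
```

```bash
python3 - <<'E'
from h import *
go([.519,-.3393,.15],Rx([0,0,-1],[-1,-.04,0])); s=r.get_state();print(s['contact_force'],s['gripper_width'])
p,d,m=cap('wrist','w11');np.savez('pics/w11.npz',p=p,d=d,**m)
P,R,s=pose()
np.savez('pics/w11p.npz',P=P,R=R.as_matrix())
E
```

```text
now [ 0.5778 -0.1152  0.1802] t 13.5 local shift total [  1.52   3.06 -11.17] rot total [-0.36 -0.01 -0.03] | shift in goal axes [  1.51   3.39 -11.08]
[ 1.52576155  0.59738548 -0.15218518] 0.06008889228299588
```

View pics/w11.png

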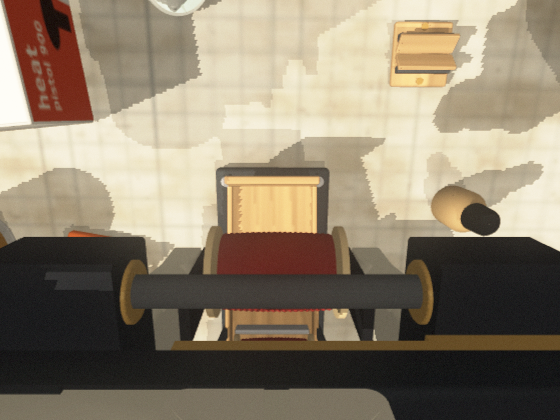

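```bash
python3 - <<'E'
from h import *
from scipy.optimize import least_squares
z=np.load('pics/w11.npz'); p=z['p'].astype(int);d=z['d'];m={k:z[k] for k in ['R','t','cx','cy','vertical_fov']}
q=np.load('pics/w11p.npz'); R=Ro.from_matrix(q['R'])
vv,uu=np.mgrid[:420,:560]; W=world(m,uu,vv,d)
T=R.inv().apply((W-q['P']).reshape(-1,3)).reshape(W.shape)
k=(p[...,0]>2*p[...,1])&(uu>215)&(uu<345)&(vv>233)&(vv<272); s=T[k]
s=s[(abs(s[:,1])<.03)]; print(len(s),np.percentile(s,[2,50,98],axis=0).round(4))
for fr in (None,.0185,.019):
    f=(lambda v:np.hypot(s[:,0]-v[0],s[:,2]-v[1])-v[2]) if fr is None else (lambda v:np.hypot(s[:,0]-v[0],s[:,2]-v[1])-fr)
    o=least_squares(f,[.009,0,.018] if fr is None else [.009,0],loss='soft_l1',f_scale=.001); print(o.x.round(4),o.cost)
k=(uu>200)&(uu<352)&(vv>228)&(vv<272)&(abs(T[...,1])<.033)&(abs(T[...,1])>.0255)&(abs(T[...,0])<.05)&(abs(T[...,2])<.05); s=T[k]
print('discs',len(s),np.percentile(s[:,1],[1,99])); o=least_squares(lambda v:np.hypot(s[:,0]-v[0],s[:,2]-v[1])-.021,[.009,0],loss='soft_l1',f_scale=.001); print(o.x,o.cost)
E
```

```text
3479 [[-0.0032 -0.0204 -0.0158]
 [ 0.0007  0.004  -0.0104]
 [ 0.0099  0.0258 -0.0054]]
[0.0142 0.0024 0.0187] 0.0016657021292374452
[0.0141 0.0023] 0.001665739904182562
[0.0144 0.0027] 0.0016658506979695675
discs 1056 [-0.03061209  0.0325133 ]
[0.01261807 0.00425396] 0.0013963014567624848
```

arm_command([
  {"dx": 0, "dy": 0.28, "dz": -0.9, "wx": -0.04, "wy": 0, "wz": 0},
  {"dx": 0, "dy": 0.28, "dz": -1, "wx": -0.04, "wy": 0, "wz": 0},
  {"dx": 0, "dy": 0.28, "dz": -1, "wx": -0.04, "wy": 0, "wz": 0},
  {"dx": 0, "dy": 0.28, "dz": -1, "wx": -0.04, "wy": 0, "wz": 0},
  {"dx": 0, "dy": 0.28, "dz": -1, "wx": -0.04, "wy": 0, "wz": 0},
  {"dx": 0, "dy": 0.28, "dz": -1, "wx": -0.04, "wy": 0, "wz": 0},
  {"dx": 0.2, "dy": 0.28, "dz": -1, "wx": -0.04, "wy": 0, "wz": 0},
  {"dx": 0.4, "dy": 0.28, "dz": -1, "wx": -0.04, "wy": 0, "wz": 0},
  {"dx": 0.4, "dy": 0.28, "dz": -1, "wx": -0.04, "wy": 0, "wz": 0},
  {"dx": 0.4, "dy": 0.28, "dz": -0.9, "wx": 0, "wy": 0, "wz": 0},
  {"dx": 0.4, "dy": 0.25, "dz": -0.8, "wx": 0, "wy": 0, "wz": 0},
  {"dx": 0.3, "dy": 0, "dz": 0, "wx": 0, "wy": 0, "wz": 0},
])

```text
time_s: 14.55
tcp_pos: [0.5272, -0.3383, 0.1565]
eef_rot: [-102.4, 88.7, -9.6]
contact_force: [-0.1, 1.0, -0.3]
gripper_width: 0.0599
```

```bash
python3 - <<'E'
from h import *
go([.519,-.3393,.10],Rx([0,0,-1],[-1,-.04,0])); s=r.get_state();print(s['contact_force'],s['gripper_width'])
E
```

```text
now [ 0.5272 -0.3383  0.1565] t 14.55 local shift total [ 2.81  0.47 -0.01] rot total [ 0.1  -0.06  0.27] | shift in goal axes [ 2.82  0.41 -0.03]
[-0.06745916  1.03779122 -0.29350615] 0.05994854089673632
```

arm_command([
  {"dx": 0.7, "dy": 0.35, "dz": -0.1, "wx": 0.1, "wy": -0.05, "wz": 0.25},
  {"dx": 0.9, "dy": 0.05, "dz": 0, "wx": 0, "wy": 0, "wz": 0},
  {"dx": 0.8, "dy": 0, "dz": 0, "wx": 0, "wy": 0, "wz": 0},
  {"dx": 0.4, "dy": 0, "dz": 0, "wx": 0, "wy": 0, "wz": 0},
  {"dx": 0, "dy": 0, "dz": 0, "wx": 0, "wy": 0, "wz": 0},
])

```text
time_s: 14.97
tcp_pos: [0.5173, -0.3408, 0.097]
eef_rot: [80.2, 89.8, 172.2]
contact_force: [-0.1, -0.6, -0.2]
gripper_width: 0.06
```

```bash
python3 - <<'E'
from h import *
go([.52,-.3405,.058],Rx([0,0,-1],[-1,-.04,0])); s=r.get_state();print(s['contact_force'],s['gripper_width'])
for n in('side','scene','wrist'):
    p,d,m=cap(n);np.savez(f'pics/{n}12.npz',p=p,d=d,**m)
    if n=='wrist': cv2.imwrite('pics/w12.png',p[...,::-1])
    else:
        u,v=map(int,proj(m,[.52,-.34,.06])); cv2.imwrite(f'pics/{n}12.png',cv2.resize(p[max(v-60,0):v+60,u-80:u+80,::-1],None,fx=5,fy=5))
E
```

```text
now [ 0.5173 -0.3408  0.097 ] t 14.9667 local shift total [ 1.95 -0.14  0.01] rot total [-0.05  0.01 -0.04] | shift in goal axes [ 1.95 -0.14  0.01]
[-0.08215387 -0.60227435 -0.15224825] 0.05998665500153344
```

View pics/scene12.png

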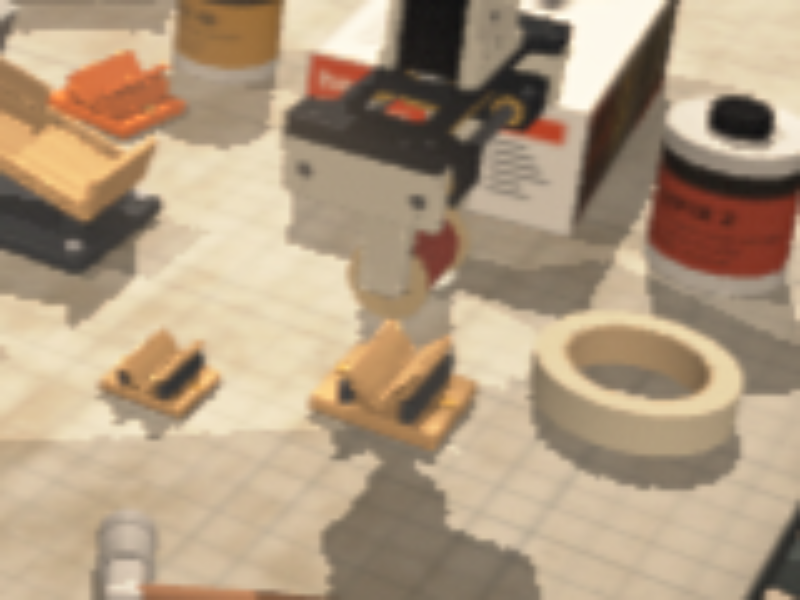

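View pics/w12.png

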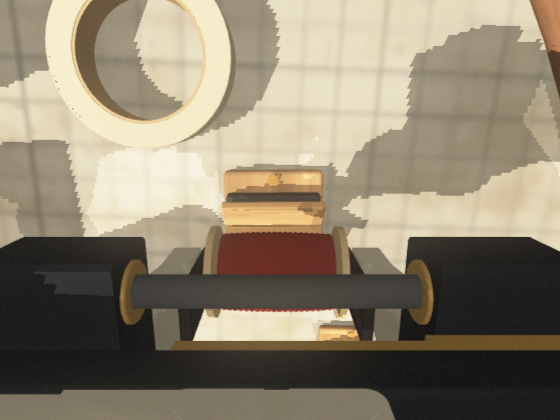

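arm_command([
  {"dx": 0.5, "dy": -0.14, "dz": 0, "wx": 0, "wy": 0, "wz": 0},
  {"dx": 0.5, "dy": 0, "dz": 0, "wx": 0, "wy": 0, "wz": 0},
  {"dx": 0.4, "dy": 0, "dz": 0, "wx": 0, "wy": 0, "wz": 0},
  {"dx": 0.3, "dy": 0, "dz": 0, "wx": 0, "wy": 0, "wz": 0},
  {"dx": 0.1, "dy": 0, "dz": 0, "wx": 0, "wy": 0, "wz": 0},
])

```text
time_s: 15.53
tcp_pos: [0.5247, -0.3415, 0.0638]
eef_rot: [-118.1, 89.6, -26.0]
contact_force: [-0.5, -0.8, 0.1]
gripper_width: 0.0601
```

```bash
python3 - <<'E'
from h import *
go([.52,-.3405,.056],Rx([0,0,-1],[-1,-.04,0])); s=r.get_state();print(s['contact_force'],s['gripper_width'])
E
```

```text
now [ 0.5247 -0.3415  0.0638] t 15.5333 local shift total [0.39 0.24 0.06] rot total [-0.03 -0.05  0.08] | shift in goal axes [0.39 0.23 0.06]
[-0.46810108 -0.76540898  0.08312331] 0.06007464999848983
```

arm_command([
  {"dx": 0.2, "dy": 0.24, "dz": 0.05, "wx": 0, "wy": -0.05, "wz": 0.08},
  {"dx": 0.15, "dy": 0, "dz": 0, "wx": 0, "wy": 0, "wz": 0},
  {"dx": 0.1, "dy": 0, "dz": 0, "wx": 0, "wy": 0, "wz": 0},
])

```text
time_s: 15.78
tcp_pos: [0.5194, -0.3409, 0.0537]
eef_rot: [62.1, 89.9, 154.3]
contact_force: [-1.3, -0.3, 12.0]
gripper_width: 0.06
```

```bash
python3 - <<'E'
from h import *
go([.52,-.3405,.056],Rx([0,0,-1],[-1,-.04,0])); s=r.get_state();print(s['contact_force'],s['gripper_width'])
E
```

```text
now [ 0.5194 -0.3409  0.0537] t 15.7833 local shift total [-0.12 -0.03  0.02] rot total [-0.02  0.01 -0.01] | shift in goal axes [-0.12 -0.03  0.02]
[-1.33212452 -0.28688976 11.97860909] 0.06001188069225438
```

The spool is seated in the trough: 12 N upward, with x, y and yaw on target. Releasing.

arm_command([
  {"dx": -0.05, "dy": 0, "dz": 0, "wx": 0, "wy": 0, "wz": 0},
  {"dx": 0, "dy": 0, "dz": 0, "wx": 0, "wy": 0, "wz": 0},
  {"dx": 0, "dy": 0, "dz": 0, "wx": 0, "wy": 0, "wz": 0},
  {"dx": 0, "dy": 0, "dz": 0, "wx": 0, "wy": 0, "wz": 0},
  {"dx": 0, "dy": 0, "dz": 0, "wx": 0, "wy": 0, "wz": 0},
], fingers=-1)

```text
time_s: 16.2
tcp_pos: [0.5197, -0.3412, 0.0552]
eef_rot: [-80.4, 90.0, 11.8]
contact_force: [-0.9, -0.5, 0.2]
gripper_width: 0.086
```

```bash
python3 - <<'E'
from h import *
go([.52,-.3405,.2],Rx([0,0,-1],[-1,-.04,0])); s=r.get_state();print(s['contact_force'],s['gripper_width'])
E
```

```text
now [ 0.5197 -0.3412  0.0552] t 16.2 local shift total [-7.24 -0.02  0.04] rot total [-0.02  0.    0.  ] | shift in goal axes [-7.24 -0.02  0.04]
[-0.9306228  -0.52948494  0.18013535] 0.08596384829517924
```

Open to 86 mm and no contact force. I'll back straight up, then shift to +y so the wrist camera can see the saddle.

arm_command([
  {"dx": -0.5, "dy": 0, "dz": 0, "wx": 0, "wy": 0, "wz": 0},
  {"dx": -0.8, "dy": 0, "dz": 0, "wx": 0, "wy": 0, "wz": 0},
  {"dx": -1, "dy": 0, "dz": 0, "wx": 0, "wy": 0, "wz": 0},
  {"dx": -1, "dy": 0, "dz": 0, "wx": 0, "wy": 0, "wz": 0},
  {"dx": -1, "dy": 0, "dz": 0, "wx": 0, "wy": 0, "wz": 0},
  {"dx": -1, "dy": 0, "dz": 0, "wx": 0, "wy": 0, "wz": 0},
  {"dx": -1, "dy": 0, "dz": 0, "wx": 0, "wy": 0, "wz": 0},
  {"dx": -1, "dy": 0, "dz": 0, "wx": 0, "wy": 0, "wz": 0},
  {"dx": -1, "dy": 0, "dz": 0, "wx": 0, "wy": 0, "wz": 0},
  {"dx": -1, "dy": 0, "dz": 0.5, "wx": 0, "wy": 0, "wz": 0},
  {"dx": -1, "dy": 0, "dz": 1, "wx": 0, "wy": 0, "wz": 0},
  {"dx": -1, "dy": 0, "dz": 1, "wx": 0, "wy": 0, "wz": 0},
  {"dx": 0, "dy": 0, "dz": 1, "wx": 0, "wy": 0, "wz": 0},
])

```text
time_s: 17.28
tcp_pos: [0.5146, -0.2721, 0.3011]
eef_rot: [-141.9, 89.9, -50.0]
contact_force: [0.7, -0.4, 1.5]
gripper_width: 0.0878
```

```bash
python3 - <<'E'
from h import *
print(pose()[0],r.get_state()['contact_force'])
p,d,m=cap('wrist','w13');np.savez('pics/w13.npz',p=p,d=d,**m)
vv,uu=np.mgrid[:420,:560]; W=world(m,uu,vv,d)
k=(abs(W[...,0]-.52)<.05)&(abs(W[...,1]+.34)<.04)&(W[...,2]>.05)&(W[...,2]<.08); s=W[k]
print(len(s),np.percentile(s,[1,50,99],axis=0).round(4),cv2.minAreaRect(s[:,:2].astype(np.float32)))
k&=(p[...,0].astype(int)>2*p[...,1]);s=W[k];print('red',np.percentile(s,[1,50,99],axis=0).round(4),cv2.minAreaRect(s[:,:2].astype(np.float32)))
p,d,m=cap('scene','scene13');cv2.imwrite('pics/scene13z.png',cv2.resize(p[160:310,210:410,::-1],None,fx=4,fy=4))
vv,uu=np.mgrid[:420,:560]; W=world(m,uu,vv,d)
E
```

```text
[ 0.51463816 -0.27205774  0.30112662] [ 0.72752317 -0.40356085  1.4627651 ]
1974 [[ 0.489  -0.3571  0.0506]
 [ 0.5186 -0.3398  0.0612]
 [ 0.5479 -0.322   0.0666]] ((0.518450140953064, -0.3394782841205597), (0.060080636292696, 0.039905741810798645), 1.8587801456451416)
red [[ 0.4888 -0.3542  0.0535]
 [ 0.518  -0.3383  0.0619]
 [ 0.5479 -0.322   0.0667]] ((0.5183488726615906, -0.3383758068084717), (0.05995374917984009, 0.03767841309309006), 1.8420326709747314)
```

View pics/w13.png

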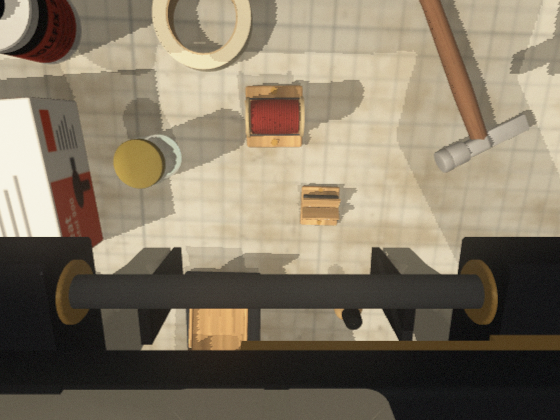

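View pics/scene13z.png

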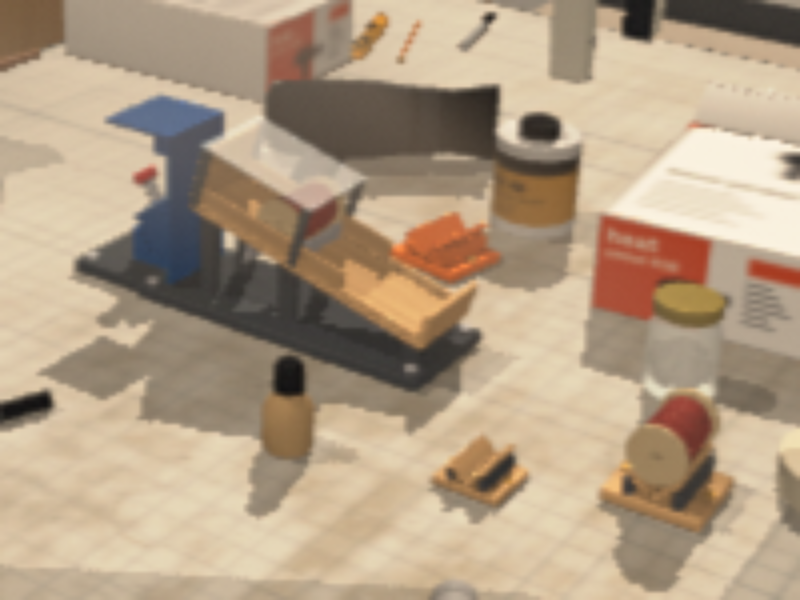

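The spool measures (0.518, -0.339), against the saddle at (0.519, -0.339). Its top is at 67 mm, which is the seated height, and its axis is within about 1° of the trough. The plunger is out and the second spool is waiting.

```bash
python3 -c "
from plant import r
print(r.close_job())"
```

```text
the job is handed in; nothing more can be done
None
```

I handed the job in at about 17 s of the 58 s allowed. The first spool lies in the large tan saddle, and by my checks all the end conditions hold; the system itself gave no verdict.

- **Dispensing:** I pushed the red plunger to its hard stop along its axis and held it there about 0.7 s. The first spool rolled into the tray. After I backed off, pictures showed the plunger out and the second spool moved up to the waiting place. During the push the wrist force briefly reached about 65 N (37 N of it sideways), under the 120 N limit, and I eased off at once.
- **Placing:** I took the spool by its end faces (60 mm opening), lowered it until I felt 12 N of contact, opened the gripper and backed away.
- **Last checks:** The wrist camera put the spool within about 1 mm of the seat along and across the trough. Its top is at 67 mm, which matches the seated height, and its axis is about 0.5° off the trough.
- **Surroundings:** In the last views the jar and the bottle look unmoved. The green tin was not in them, but the arm never went near it. The gripper was clear of everything.

No final check failed. The one disagreement was on how low the spool sat in the gripper: about 9 mm by the arm's reading and about 13 mm by the camera. I covered that by lowering until contact.

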